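Put out the shoe-care kit on the hallway tiers

TASK

Lift the retaining bar out of its two brackets on the brush rack, lay all the brushes it held in the bottom tray of the grey tiers, and then set the bar back in both brackets. Lift the two look-alike tins in turn to feel which one is full: stand the heavier one on the narrow top tier and the lighter one on the middle tier, without ever tipping a tin over. Leave the glass charm and the white jar where they are.

Things in the scene. Friction and masses are not known exactly. Their poses are not given: they have to be found in the camera images.
- tiers: three grey ceramic tiers, fixed, one piece. Origin: on the marble under the centre of the bottom tray; +x to the back, +y left at zero yaw. Bottom tray 180 (x) by 230 mm (y) outside, walls 7 mm thick, 28 mm high, floor 7 mm above the marble. Behind it (x over 90 mm) the middle tier (right) and top tier (left), flat without a rim. The round light under the top tier is decoration.
- tray_floor (a point): centre of the inner floor of the bottom tray (inside 166 mm in x, 216 mm in y); axes as the tiers
- mid_top (a point): centre of the flat top of the middle tier, 60 mm above the marble; the top is 80 mm (x) by 100 mm (y); axes as the tiers
- top_top (a point): centre of the flat top of the top tier, 120 mm above the marble; the top is only 72 mm (x) by 90 mm (y), and 125 mm (in y) to the left of the middle tier's centre; axes as the tiers
- rack: low dark wooden brush rack, fixed: base 150 (x) by 270 mm (y), floor 8 mm above the marble, lips 10 mm high at front and back. Origin: centre of underside; +x to the back, +y left at zero yaw. Two steel brackets at x -45, y +130 and -130 mm, each 10 mm wide in y, with an open-topped notch 26 mm wide in x, its bottom 38 mm and its prong tips 56 mm above the marble.
- bar_seat (a point): where the bar's origin lies when the bar rests centred in both brackets: x -45 mm, y 0, z 38 mm of the rack; axes as the rack
- bar: loose retaining bar, 140 g: flat steel 300 mm long (own y), 16 mm wide (x), 10 mm high, with a wooden grip on the middle of its top, 40 mm long (y), 12 mm wide (x), rising to 28 mm above the underside. Origin: centre of underside. It starts in both brackets, 4 mm above the brush handles, and lifts straight up by the grip.
- brush_1: stainless shoe brush lying flat, 125 mm long, 26 mm high, 130 g. Origin: centre of underside. Own +x runs from handle to head: handle x -62 to +12 mm, 16 mm wide, solid from underside to top, grip it across y near x 0 (centre of mass x +14 mm); head x +12 to +62 mm, 40 mm wide. 2 to 4 of the four brushes are present (absent: None), about 60 mm apart on the rack, under the bar.
- brush_2: stainless shoe brush lying flat, 125 mm long, 26 mm high, 130 g. Origin: centre of underside. Own +x runs from handle to head: handle x -62 to +12 mm, 16 mm wide, solid from underside to top, grip it across y near x 0 (centre of mass x +14 mm); head x +12 to +62 mm, 40 mm wide. 2 to 4 of the four brushes are present (absent: None), about 60 mm apart on the rack, under the bar.
- brush_3: stainless shoe brush lying flat, 125 mm long, 26 mm high, 130 g. Origin: centre of underside. Own +x runs from handle to head: handle x -62 to +12 mm, 16 mm wide, solid from underside to top, grip it across y near x 0 (centre of mass x +14 mm); head x +12 to +62 mm, 40 mm wide. 2 to 4 of the four brushes are present (absent: None), about 60 mm apart on the rack, under the bar.
- brush_4: stainless shoe brush lying flat, 125 mm long, 26 mm high, 130 g. Origin: centre of underside. Own +x runs from handle to head: handle x -62 to +12 mm, 16 mm wide, solid from underside to top, grip it across y near x 0 (centre of mass x +14 mm); head x +12 to +62 mm, 40 mm wide. 2 to 4 of the four brushes are present (absent: None), about 60 mm apart on the rack, under the bar.
- tin_p: closed square tin with a fixed darker lid, 60 x 60 mm, 80 mm high, loose on the marble; looks exactly like the other. Origin: centre of underside; z up, x and y square to its sides. One tin is full of polish (0.38 to 0.5 kg in all), the other empty (0.13 to 0.17 kg); which one changes from start to start and cannot be seen.
- tin_q: closed square tin with a fixed darker lid, 60 x 60 mm, 80 mm high, loose on the marble; looks exactly like the other. Origin: centre of underside; z up, x and y square to its sides. One tin is full of polish (0.38 to 0.5 kg in all), the other empty (0.13 to 0.17 kg); which one changes from start to start and cannot be seen.
- charm: bystander: blue glass evil-eye disc, 46 mm across, 12 mm high, lying on the marble; origin: centre of underside
- jar: bystander: white lidded jar, 70 mm across, 110 mm high; origin: centre of underside

How it is judged:
On the way, in this order (a step that is already met when the one before it is completed fails the run):
1. the retaining bar has been lifted clear of both brackets (z of bar in the frame of bar_seat above 0.03 m), for 0.2 s.
2. with the bar out, every brush lies in the bottom tray (x of brush_1 in the frame of tiers between -0.08 and 0.08 m and y of brush_1 in the frame of tiers between -0.11 and 0.11 m and z of brush_1 in the frame of tiers between 0 and 0.045 m and x of brush_2 in the frame of tiers between -0.08 and 0.08 m and y of brush_2 in the frame of tiers between -0.11 and 0.11 m and z of brush_2 in the frame of tiers between 0 and 0.045 m and x of brush_3 in the frame of tiers between -0.08 and 0.08 m and y of brush_3 in the frame of tiers between -0.11 and 0.11 m and z of brush_3 in the frame of tiers between 0 and 0.045 m and x of brush_4 in the frame of tiers between -0.08 and 0.08 m and y of brush_4 in the frame of tiers between -0.11 and 0.11 m and z of brush_4 in the frame of tiers between 0 and 0.045 m and not (x of bar in the frame of bar_seat between -0.011 and 0.011 m and y of bar in the frame of bar_seat between -0.018 and 0.018 m and z of bar in the frame of bar_seat between -0.004 and 0.005 m and angle between the y axis of bar and the y axis of rack, either way round below 0.09 rad and angle between bar's own z axis and vertical below 0.1 rad and linear speed of bar below 0.02 m/s)), for 0.3 s.
At the end, for the whole second after the job is handed in: Every brush present lies at rest inside the bottom tray; the bar rests in both brackets (11 mm across, 18 mm along, 0.09 rad); the full tin stands upright and at rest on the top tier and the empty one on the middle tier, each within 30 mm of the tier's centre (x of brush_1 in the frame of tiers between -0.08 and 0.08 m and y of brush_1 in the frame of tiers between -0.11 and 0.11 m and z of brush_1 in the frame of tiers between 0 and 0.045 m and x of brush_2 in the frame of tiers between -0.08 and 0.08 m and y of brush_2 in the frame of tiers between -0.11 and 0.11 m and z of brush_2 in the frame of tiers between 0 and 0.045 m and x of brush_3 in the frame of tiers between -0.08 and 0.08 m and y of brush_3 in the frame of tiers between -0.11 and 0.11 m and z of brush_3 in the frame of tiers between 0 and 0.045 m and x of brush_4 in the frame of tiers between -0.08 and 0.08 m and y of brush_4 in the frame of tiers between -0.11 and 0.11 m and z of brush_4 in the frame of tiers between 0 and 0.045 m and linear speed of each of brush_1, brush_2, brush_3, brush_4 below 0.03 m/s and x of bar in the frame of bar_seat between -0.011 and 0.011 m and y of bar in the frame of bar_seat between -0.018 and 0.018 m and z of bar in the frame of bar_seat between -0.004 and 0.005 m and angle between the y axis of bar and the y axis of rack, either way round below 0.09 rad and angle between bar's own z axis and vertical below 0.1 rad and linear speed of bar below 0.02 m/s and ((horizontal distance between tin_p and top_top below 0.03 m and z of tin_p in the frame of top_top between -0.006 and 0.008 m and angle between each of tin_p, tin_q's own z axis and vertical below 0.12 rad and linear speed of each of tin_p, tin_q below 0.02 m/s and contact force between tin_p and tiers above 2.7 N and horizontal distance between tin_q and mid_top below 0.03 m and z of tin_q in the frame of mid_top between -0.006 and 0.008 m and contact force between tin_q and tiers below 2.3 N) or (horizontal distance between tin_q and top_top below 0.03 m and z of tin_q in the frame of top_top between -0.006 and 0.008 m and angle between each of tin_q, tin_p's own z axis and vertical below 0.12 rad and linear speed of each of tin_q, tin_p below 0.02 m/s and contact force between tin_q and tiers above 2.7 N and horizontal distance between tin_p and mid_top below 0.03 m and z of tin_p in the frame of mid_top between -0.006 and 0.008 m and contact force between tin_p and tiers below 2.3 N))); the robot touches nothing.
It fails at once if a tin is tipped over (more than 40 degrees) (angle between any of tin_p, tin_q's own z axis and vertical above 0.7 rad).
It fails at once if the glass charm or the jar is pushed more than 40 mm from its place (distance of any of charm, jar from where it was at the start of the episode above 0.04 m).
Of brush_1, brush_2, brush_3, brush_4 only 2 to 4 are there at a start; the rules pass over those that are not, and their reading is None.
Of polish_p, polish_q only 1 to 1 are there at a start; the rules pass over those that are not, and their reading is None.
At some moment in a run one of brush_1, brush_2, brush_3, brush_4 may be knocked a few centimetres aside while the robot is not near it.
It also fails if it takes over 210 s, if anything falls off the work surface, if the arm or the gripper's body presses on something with over 40 N, if the wrist force passes 120 N, or if a joint passes its speed limit or range.

ROBOT

A 7-joint arm with a two-finger parallel gripper is mounted at the origin on the work surface. World frame = base frame: x ahead of the robot, y to its left, z up, the work surface at z = 0. Lengths are in m, angles in rad, forces in N, time in s.
With the tool pointing down it reaches from about 0.425 to 0.875 m from the base axis. Payload 4.7 kg.
Tool frame: the origin (TCP) lies at the centre of the arm's flange, where the gripper is bolted on; the fingertips stand 182 mm ahead of it and the grasp point (between the pads) lies ahead of it (ctrl.hold_point_z is the z of the grasp point in the tool frame, in m); z points along the fingers, y is the direction in which the jaws open and shut (so a half turn about z gives the same grasp; the last joint's range is limited). The gripper opens to 87 mm and grips with 3 to 60 N. Pads are 19 mm wide; open, the fingers measure 117 mm over their backs; the gripper's body (75 mm by 190 mm) begins 51 mm behind the grasp point.
Start: joints at [1.327, 0.321, -0.07, 1.45, 0.023, 1.371, -0.057], TCP at [0.166, -0.629, 0.405] pointing down, gripper open.
Joint ranges: [-2.86, 2.86], [-0.3, 2.09], [-1.38, 1.24], [0.06, 2.45], [-1.56, 4.7], [0.09, 2.05], [-2.69, 2.69]. Speed limits (rad/s): [2.57, 2.57, 3.14, 3.14, 3.14, 3.14, 3.14].

INTERFACE

Orientations are given as a rotation vector (axis times angle).
In Python, from bench import get_state, imaging, workorder, ctrl gives the robot as it stands.
- The arm moves only by the tool step_arm, never from a script. Its argument "increments" is a list of rows, each an object of numbers: "claw": the opening, from 0 (shut) to 1 (fully open); "tx", "ty", "tz": the shift along the tool's x, y, z in m; "spin": the turn about the tool's z in degrees. A call has 1 to 8 rows; each row is the pose to reach, as a shift and turn from the pose commanded when the call began, along the tool's axes at that moment; what a row does not reach only later rows make up. A row lasts 1/12 s, in which the tool goes at most 41.7 mm and 7.16 degrees, less where a joint would pass 70% of its speed; a pose out of reach is approached as far as the arm can. A call with a gripper value outside its range is refused whole. The fingers move at their own pace and stop on an object; "force" is the grip in N (left out, the last holds). Time passes only in rows, so rows that repeat a pose let the fingers close. It gives the time, the measured TCP pose, the force and the opening at its end, in the units of the state.
- get_state(): the state, without advancing time (a new reading comes with each control period).
- imaging.get_image(name): name is "scene" or "top" or "wrist"; returns the picture (480x640x3 uint8, blue, green, red); there is no depth.
- imaging.camera_params(name): a dict with "intrinsics" (3x3 intrinsics, pixels), "distortion" ([k1, k2, p1, p2, k3] as OpenCV has them; the pictures are not rectified), "camera_from_world" (4x4, takes a point from world to camera coordinates). Camera axes: x right, y down, z forward; pixel columns grow to the right and rows downward; lengths in m; the calibration is good to about 2 mm. A picture is of the moment at which its call begins: read the wrist's pose just before it. camera_params takes no time and is no camera call; for the wrist camera it gives the pose at the moment of the call.
- workorder.close_job(): hands the job in, once; it reports no verdict.
The state is a dict: "time": time; "joint_positions": joint angles; "qd": joint speeds; "joint_torque": joint torques, N m; "position": TCP position; "tool_rot": TCP orientation; "ft_force": force on the tool from outside, world axes, zero at the start; "torque": the same for the moment, N m; "grip_width": opening from 0.0 (shut) to 1.0 (fully open).
Only numpy, scipy, OpenCV 4.12 (cv2) and the standard library are available. Lean on these libraries where they do the work, as an engineer would, in place of code of your own. Each camera call takes 0.05 s, during which the arm holds its last target. There are 200 camera calls.

## Working session

There is one attempt and no reset: what is moved stays moved. The work goes in short steps, Python scripts to look and compute and a tool call to move; the robot and the scene stay as the last step left them, time stands still between calls to the robot, and variables do not carry over. Pictures are saved under pics/ and viewed, on a budget of 14 in all, crops included, one or two more only if the job needs it, and the job is handed in when it is done.

Besides the shell and the picture viewer there is one more tool, called after ">>>" as a command line: name --argument value ..., lists and objects as JSON in quotes. step_arm: Moves the arm, as the interface text tells. Its arguments: {"type":"object","properties":{"increments":{"type":"array"},"force":{"type":"number"}},"required":["increments"]}

```bash
mkdir -p pics; cat > h.py <<'E'
import numpy as np, cv2
from bench import get_state, imaging, workorder, ctrl
def snap(cam,name):
    P=imaging.camera_params(cam); im=imaging.get_image(cam); cv2.imwrite(f'pics/{name}.png',im); return im,P
def px2w(P,uv,z):
    K=np.array(P["intrinsics"]);D=np.array(P["distortion"]);T=np.array(P["camera_from_world"])
    u=cv2.undistortPoints(np.array(uv,float).reshape(-1,1,2),K,D).reshape(-1,2)
    R,t=T[:3,:3],T[:3,3];c=-R.T@t
    d=np.c_[u,np.ones(len(u))]@R
    z=np.broadcast_to(z,(len(u),))
    return c+d*((z-c[2])/d[:,2])[:,None]
def w2px(P,X):
    T=np.array(P["camera_from_world"])
    return cv2.projectPoints(np.array(X,float).reshape(-1,1,3),cv2.Rodrigues(T[:3,:3])[0],T[:3,3],np.array(P["intrinsics"]),np.array(P["distortion"]))[0].reshape(-1,2)
E
python3 - <<'E'
from h import *
s=get_state();print(s);print(ctrl.hold_point_z)
R=cv2.Rodrigues(np.array(s["tool_rot"],float))[0];print(R.round(3))
for c in("top","scene"):
    im,P=snap(c,c+"0");print(c,np.array(P["camera_from_world"]).round(3).tolist(),np.array(P["intrinsics"]).round(1).tolist())
    cv2.imwrite(f'pics/{c}0b.png',cv2.resize(im,(800,600),interpolation=cv2.INTER_CUBIC))
E
```

```text
{'time': 0.0, 'joint_positions': array([ 1.32708095,  0.32181094, -0.07011812,  1.45169076,  0.02259591,
        1.37081087, -0.05690054]), 'qd': array([-1.42551654e-03, -8.76093343e-05, -9.23278382e-04, -7.88793636e-04,
       -1.00301792e-05,  5.94787753e-04,  4.93083370e-04]), 'joint_torque': array([ 1.78640512e-04, -4.91282487e+01, -4.03545108e-01, -3.12526417e+01,
       -6.38935785e-02,  4.36822081e-02,  1.68460974e-04]), 'position': array([ 0.16566239, -0.6283115 ,  0.40366137]), 'tool_rot': array([-3.11362659e+00, -4.03705470e-01,  5.23131749e-04]), 'ft_force': array([0.28875187, 0.062019  , 0.54729025]), 'torque': array([-0.00903869, -0.05045451, -0.00195764]), 'grip_width': 1.002408354921697}
0.1635
[[ 0.967  0.255 -0.001]
 [ 0.255 -0.967  0.002]
 [-0.    -0.002 -1.   ]]
top [[-0.02, -1.0, -0.01, 0.082], [-0.995, 0.021, -0.096, 0.557], [0.097, 0.009, -0.995, 0.896], [0.0, 0.0, 0.0, 1.0]] [[449.7, 0.0, 316.9], [0.0, 449.7, 239.7], [0.0, 0.0, 1.0]]
scene [[0.794, 0.607, -0.006, -0.441], [0.52, -0.685, -0.51, -0.191], [-0.314, 0.402, -0.86, 1.235], [0.0, 0.0, 0.0, 1.0]] [[436.2, 0.0, 326.6], [0.0, 436.2, 232.2], [0.0, 0.0, 1.0]]
```

View pics/top0b.png

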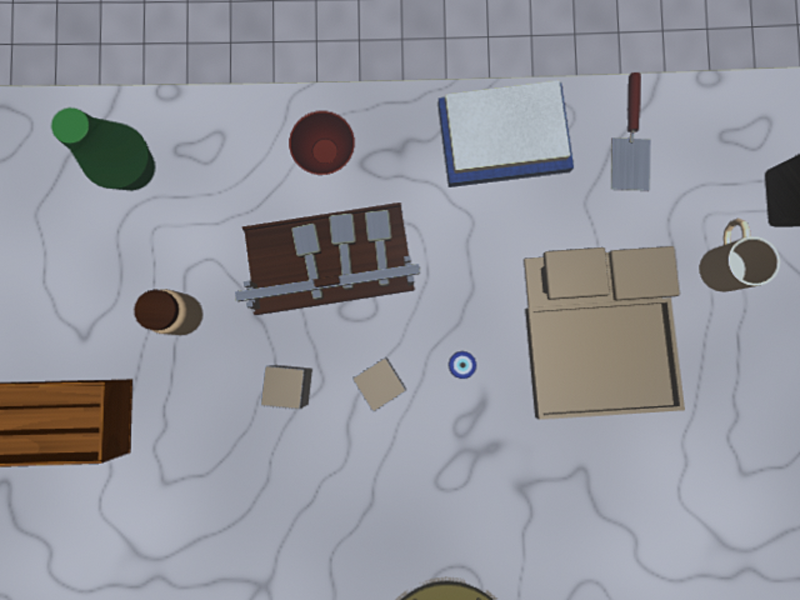

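View pics/scene0b.png

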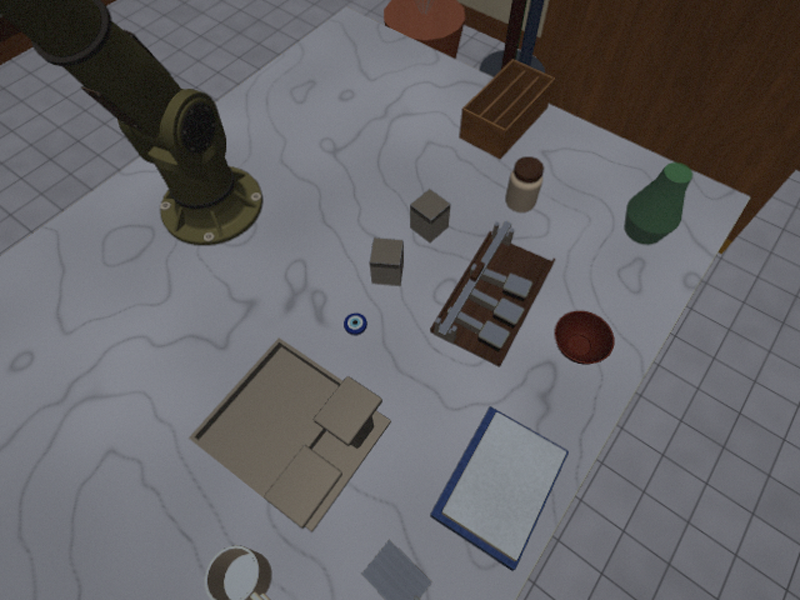

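Top view (800x600): the rack is at about (330,260), with three brushes whose heads are at (306,240), (343,228) and (378,225). The bar runs from (236,296) to (420,268). The tins are at (285,387) and (380,384), the tiers at (605,330), the charm at (463,365) and the jar at (157,311).

```bash
python3 - <<'E'
from h import *
P=imaging.camera_params("top")
def q(n,pts,z):
    X=px2w(P,np.array(pts)*.8+0.0,z);print(n,X[:,:2].round(3).tolist(),'mean',X[:,:2].mean(0).round(4));return X
q("rack FL FR BR BL",[(256,314),(413,290),(401,204),(244,229)],.018)
q("bar ends",[(237,296),(420,269)],.046)
q("bargrip",[(333,283)],.066)
q("tray FL FR",[(538,417),(683,408)],.028)
q("mid",[(611,250),(675,247),(679,297),(614,300)],.06)
q("top",[(545,252),(605,248),(608,297),(550,298)],.12)
q("tinA",[(267,366),(306,367),(301,409),(262,405)],.08)
q("tinB",[(387,358),(406,386),(375,411),(354,382)],.08)
q("heads",[(306,240),(343,228),(378,225)],.034)
q("handle ends",[(317,294),(348,283),(383,280)],.034)
q("charm",[(463,365)],.012)
q("jar lid",[(157,311)],.11)
E
```

```text
rack FL FR BR BL [[0.54, 0.303], [0.575, 0.042], [0.721, 0.059], [0.684, 0.323]] mean [0.6301 0.1818]
bar ends [[0.568, 0.326], [0.606, 0.031]] mean [0.5868 0.1783]
bargrip [[0.583, 0.169]] mean [0.5832 0.1691]
tray FL FR [[0.365, -0.153], [0.377, -0.381]] mean [ 0.371  -0.2669]
mid [[0.627, -0.271], [0.63, -0.371], [0.55, -0.372], [0.548, -0.272]] mean [ 0.5888 -0.3214]
top [[0.616, -0.152], [0.62, -0.24], [0.547, -0.241], [0.547, -0.157]] mean [ 0.5825 -0.1974]
tinA [[0.455, 0.269], [0.453, 0.21], [0.39, 0.218], [0.397, 0.277]] mean [0.4237 0.2434]
tinB [[0.464, 0.086], [0.421, 0.057], [0.384, 0.105], [0.428, 0.137]] mean [0.4244 0.0962]
heads [[0.66, 0.217], [0.679, 0.156], [0.682, 0.098]] mean [0.6735 0.1567]
handle ends [[0.57, 0.199], [0.587, 0.148], [0.591, 0.091]] mean [0.5824 0.1462]
charm [[0.45, -0.038]] mean [ 0.4496 -0.0376]
jar lid [[0.541, 0.426]] mean [0.5409 0.4257]
```

```bash
cat >> h.py <<'E'
def plan(*wps):
    """wps: (x,y,z_grasp,yaw mod pi or None) -> tx ty tz spin for successive calls"""
    s=get_state();R=cv2.Rodrigues(np.array(s["tool_rot"],float))[0];p=np.array(s["position"])
    yaw=np.arctan2(R[1,0],R[0,0])
    print('now grasp',(p+R[:,2]*ctrl.hold_point_z).round(4),'yaw',round(yaw,3),'t',round(s['time'],1),'F',s['ft_force'].round(2),'w',round(87*s['grip_width'],1))
    g=p+np.array([0,0,-1])*ctrl.hold_point_z
    for x,y,z,w in wps:
        d=np.array([x,y,z])-g; c,sn=np.cos(yaw),np.sin(yaw)
        if w is None: w=yaw
        ref=np.arctan2(y,x)+np.pi/2; w+=np.pi*np.round((ref-w)/np.pi)
        print('->',(x,y,z,round(w,3)),'tx %.4f ty %.4f tz %.4f spin %.2f'%(d[0]*c+d[1]*sn,d[0]*sn-d[1]*c,-d[2],np.degrees(yaw-w)),'rows>=%.1f'%max(np.linalg.norm(d)/.0417,abs(yaw-w)/.125))
        g=np.array([x,y,z]);yaw=w
E
python3 - <<'E'
from h import *
plan((.45,-.3,.25,None),(.47,.09,.25,.6+np.pi/2))
E
```

```text
now grasp [ 0.1655 -0.6281  0.2403] yaw 0.258 t 0.1 F [-0.09  0.82  0.39] w 87.4
-> (0.45, -0.3, 0.25, np.float64(0.258)) tx 0.3587 ty -0.2450 tz -0.0097 spin 0.00 rows>=10.4
-> (0.47, 0.09, 0.25, np.float64(2.171)) tx 0.1188 ty -0.3720 tz -0.0000 spin -109.61 rows>=15.3
```

>>> step_arm --increments '[{"tx": 0.18,"ty": -0.1225,"claw": 1},{"tx": 0.18,"ty": -0.1225},{"tx": 0.18,"ty": -0.1225},{"tx": 0.18,"ty": -0.1225},{"tx": 0.18,"ty": -0.1225},{"tx": 0.18,"ty": -0.1225},{"tx": 0.18,"ty": -0.1225}]'

```text
invalid input at $.increments[0]: expected keys claw, tx, ty, tz, spin
```

>>> step_arm --increments '[{"tx": 0.18,"ty": -0.1225},{"tx": 0.18,"ty": -0.1225},{"tx": 0.18,"ty": -0.1225},{"tx": 0.18,"ty": -0.1225},{"tx": 0.18,"ty": -0.1225},{"tx": 0.18,"ty": -0.1225},{"tx": 0.18,"ty": -0.1225}]'

```text
invalid input at $.increments[0]: expected keys claw, tx, ty, tz, spin
```

>>> step_arm --increments '[{"tx": 0.06,"ty": -0.186,"spin": -55},{"tx": 0.06,"ty": -0.186,"spin": -55},{"tx": 0.06,"ty": -0.186,"spin": -55},{"tx": 0.06,"ty": -0.186,"spin": -55},{"tx": 0.06,"ty": -0.186,"spin": -55},{"tx": 0.06,"ty": -0.186,"spin": -55},{"tx": 0.06,"ty": -0.186,"spin": -55},{"tx": 0.06,"ty": -0.186,"spin": -55}]'

```text
invalid input at $.increments[0]: expected keys claw, tx, ty, tz, spin
```

```bash
python3 - <<'E'
from h import *
plan((.48,.13,.25,.6+np.pi/2))
E
```

```text
now grasp [ 0.1655 -0.6281  0.2403] yaw 0.258 t 0.1 F [-0.09  0.82  0.39] w 87.4
-> (0.48, 0.13, 0.25, np.float64(2.171)) tx 0.4973 ty -0.6532 tz -0.0097 spin -109.61 rows>=19.7
```

All the keys are needed in every row.

>>> step_arm --increments '[{"claw": 1,"tx": 0.18,"ty": -0.1225,"tz": 0,"spin": 0},{"claw": 1,"tx": 0.18,"ty": -0.1225,"tz": 0,"spin": 0},{"claw": 1,"tx": 0.18,"ty": -0.1225,"tz": 0,"spin": 0},{"claw": 1,"tx": 0.18,"ty": -0.1225,"tz": 0,"spin": 0},{"claw": 1,"tx": 0.18,"ty": -0.1225,"tz": 0,"spin": 0},{"claw": 1,"tx": 0.18,"ty": -0.1225,"tz": 0,"spin": 0}]'

```text
time: 0.6
position: [0.3145, -0.4579, 0.4047]
tool_rot: [-3.111, -0.42, -0.005]
ft_force: [1.3, 0.4, 0.8]
grip_width: 1.0
```

>>> step_arm --increments '[{"claw": 1,"tx": 0.18,"ty": -0.1225,"tz": 0,"spin": 0},{"claw": 1,"tx": 0.18,"ty": -0.1225,"tz": 0,"spin": 0},{"claw": 1,"tx": 0.18,"ty": -0.1225,"tz": 0,"spin": 0},{"claw": 1,"tx": 0.18,"ty": -0.1225,"tz": 0,"spin": 0},{"claw": 1,"tx": 0.18,"ty": -0.1225,"tz": 0,"spin": 0},{"claw": 1,"tx": 0.18,"ty": -0.1225,"tz": 0,"spin": 0}]'

```text
time: 1.1
position: [0.4559, -0.2927, 0.4048]
tool_rot: [-3.11, -0.42, -0.005]
ft_force: [-0.4, 0.7, 0.8]
grip_width: 0.998
```

>>> step_arm --increments '[{"claw": 1,"tx": 0.06,"ty": -0.186,"tz": 0,"spin": -55},{"claw": 1,"tx": 0.06,"ty": -0.186,"tz": 0,"spin": -55},{"claw": 1,"tx": 0.06,"ty": -0.186,"tz": 0,"spin": -55},{"claw": 1,"tx": 0.06,"ty": -0.186,"tz": 0,"spin": -55},{"claw": 1,"tx": 0.06,"ty": -0.186,"tz": 0,"spin": -55},{"claw": 1,"tx": 0.06,"ty": -0.186,"tz": 0,"spin": -55},{"claw": 1,"tx": 0.06,"ty": -0.186,"tz": 0,"spin": -55},{"claw": 1,"tx": 0.06,"ty": -0.186,"tz": 0,"spin": -55}]'

```text
time: 1.77
position: [0.4618, -0.1041, 0.4046]
tool_rot: [2.57, 1.807, -0.001]
ft_force: [-0.2, -0.1, 0.3]
grip_width: 0.999
```

```bash
python3 - <<'E'
from h import *
plan((.49,.15,.25,.6+np.pi/2))
E
```

```text
now grasp [ 0.4617 -0.1041  0.2411] yaw 1.225 t 1.8 F [-0.22 -0.06  0.28] w 86.9
-> (0.49, 0.15, 0.25, np.float64(2.171)) tx 0.2486 ty -0.0595 tz -0.0089 spin -54.16 rows>=7.6
```

>>> step_arm --increments '[{"claw": 1,"tx": 0.25,"ty": -0.06,"tz": -0.06,"spin": -54},{"claw": 1,"tx": 0.25,"ty": -0.06,"tz": -0.06,"spin": -54},{"claw": 1,"tx": 0.25,"ty": -0.06,"tz": -0.06,"spin": -54},{"claw": 1,"tx": 0.25,"ty": -0.06,"tz": -0.06,"spin": -54},{"claw": 1,"tx": 0.25,"ty": -0.06,"tz": -0.06,"spin": -54},{"claw": 1,"tx": 0.25,"ty": -0.06,"tz": -0.06,"spin": -54},{"claw": 1,"tx": 0.25,"ty": -0.06,"tz": -0.06,"spin": -54},{"claw": 1,"tx": 0.25,"ty": -0.06,"tz": -0.06,"spin": -54}]'

```text
time: 2.43
position: [0.4914, 0.1558, 0.4658]
tool_rot: [-1.46, -2.781, -0.005]
ft_force: [-0.4, -0.2, -0.2]
grip_width: 0.997
```

```bash
python3 - <<'E'
from h import *
plan()
im,P=snap("wrist","w1")
T=np.array(P["camera_from_world"]);print((-T[:3,:3].T@T[:3,3]).round(3),T[2,:3].round(2))
import json;json.dump({k:np.array(v).tolist() for k,v in P.items() if k in("intrinsics","distortion","camera_from_world")},open('pics/w1.json','w'))
E
```

```text
now grasp [0.4917 0.1563 0.3023] yaw 2.175 t 2.4 F [-0.36 -0.23 -0.18] w 86.7
[0.451 0.212 0.446] [ 0.14 -0.2  -0.97]
```

View pics/w1.png

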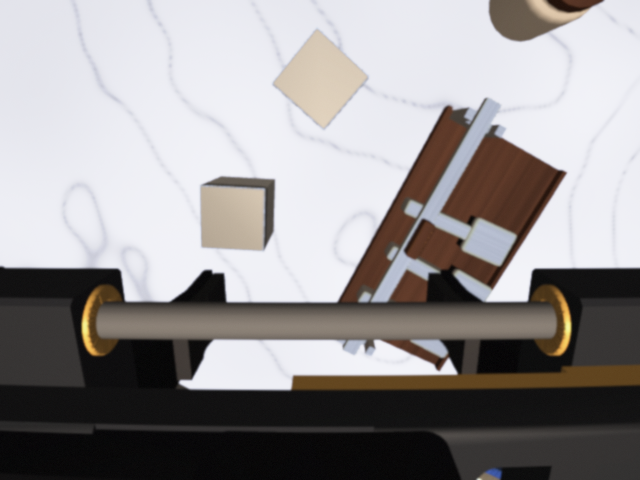

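The wrist view shows tin B's top at (201,184), (266,186), (263,250), (202,247) and tin A's top at (318,29), (368,77), (324,128), (274,82). The bar's left end is at about (490,103).

```bash
python3 - <<'E'
from h import *
import json;P=json.load(open('pics/w1.json'))
for n,p in(("B",[(201,184),(266,186),(263,250),(202,247)]),("A",[(318,29),(368,77),(324,128),(274,82)])):
    X=px2w(P,p,.08)[:,:2];e=np.roll(X,-1,0)-X
    print(n,X.mean(0).round(4),np.linalg.norm(e,axis=1).round(4),(np.arctan2(e[:,1],e[:,0])%(np.pi/2)).round(3))
plan((.424,.096,.16,2.17),(.424,.096,.055,2.17))
E
```

```text
B [0.4243 0.1004] [0.0594 0.0609 0.058  0.0598] [0.57  0.521 0.553 0.544]
A [0.4233 0.2465] [0.0574 0.057  0.0577 0.0569] [1.444 1.45  1.443 1.443]
now grasp [0.4918 0.1534 0.3016] yaw 2.172 t 2.5 F [-0.51 -0.2   0.31] w 87.1
-> (0.424, 0.096, 0.16, np.float64(2.17)) tx -0.0089 ty -0.0882 tz 0.1416 spin 0.14 rows>=4.0
-> (0.424, 0.096, 0.055, np.float64(2.17)) tx 0.0000 ty 0.0000 tz 0.1050 spin 0.00 rows>=2.5
```

>>> step_arm --increments '[{"claw": 1,"tx": -0.007,"ty": -0.087,"tz": 0.14,"spin": 3},{"claw": 1,"tx": -0.007,"ty": -0.087,"tz": 0.14,"spin": 3},{"claw": 1,"tx": -0.007,"ty": -0.087,"tz": 0.14,"spin": 3},{"claw": 1,"tx": -0.007,"ty": -0.087,"tz": 0.14,"spin": 3},{"claw": 1,"tx": -0.007,"ty": -0.087,"tz": 0.14,"spin": 3},{"claw": 1,"tx": -0.007,"ty": -0.087,"tz": 0.14,"spin": 3}]'

```text
time: 2.98
position: [0.4218, 0.0946, 0.3223]
tool_rot: [-1.556, -2.725, 0.007]
ft_force: [0.1, 0.3, 1.6]
grip_width: 1.0
```

```bash
python3 - <<'E'
from h import *
plan((.424,.100,.05,2.118))
E
```

```text
now grasp [0.4209 0.0943 0.1588] yaw 2.104 t 3.0 F [0.1  0.3  1.56] w 87.0
-> (0.424, 0.1, 0.05, np.float64(2.118)) tx 0.0035 ty 0.0046 tz 0.1088 spin -0.82 rows>=2.6
```

>>> step_arm --increments '[{"claw": 1,"tx": 0.003,"ty": 0.005,"tz": 0.03,"spin": 0},{"claw": 1,"tx": 0.003,"ty": 0.005,"tz": 0.06,"spin": 0},{"claw": 1,"tx": 0.003,"ty": 0.005,"tz": 0.09,"spin": 0},{"claw": 1,"tx": 0.003,"ty": 0.005,"tz": 0.108,"spin": 0},{"claw": 1,"tx": 0.003,"ty": 0.005,"tz": 0.108,"spin": 0},{"claw": 1,"tx": 0.003,"ty": 0.005,"tz": 0.108,"spin": 0}]'

```text
time: 3.48
position: [0.4279, 0.1021, 0.2178]
tool_rot: [-1.553, -2.731, -0.003]
ft_force: [1.2, -0.7, 0.1]
grip_width: 1.003
```

>>> step_arm --increments '[{"claw": 0.5,"tx": 0,"ty": 0,"tz": 0,"spin": 0},{"claw": 0.5,"tx": 0,"ty": 0,"tz": 0,"spin": 0},{"claw": 0.5,"tx": 0,"ty": 0,"tz": 0,"spin": 0},{"claw": 0.5,"tx": 0,"ty": 0,"tz": 0,"spin": 0},{"claw": 0.5,"tx": 0,"ty": 0,"tz": 0,"spin": 0},{"claw": 0.5,"tx": 0,"ty": 0,"tz": 0,"spin": 0},{"claw": 0.5,"tx": 0,"ty": 0,"tz": 0,"spin": 0},{"claw": 0.5,"tx": 0,"ty": 0,"tz": 0,"spin": 0}]' --force 30

```text
time: 4.15
position: [0.4262, 0.1013, 0.2172]
tool_rot: [-1.553, -2.731, 0.003]
ft_force: [-3.3, -2.5, 6.4]
grip_width: 0.684
```

>>> step_arm --increments '[{"claw": 0.5,"tx": 0,"ty": 0,"tz": -0.02,"spin": 0},{"claw": 0.5,"tx": 0,"ty": 0,"tz": -0.05,"spin": 0},{"claw": 0.5,"tx": 0,"ty": 0,"tz": -0.09,"spin": 0},{"claw": 0.5,"tx": 0,"ty": 0,"tz": -0.13,"spin": 0},{"claw": 0.5,"tx": 0,"ty": 0,"tz": -0.16,"spin": 0},{"claw": 0.5,"tx": 0,"ty": 0,"tz": -0.18,"spin": 0},{"claw": 0.5,"tx": 0,"ty": 0,"tz": -0.18,"spin": 0},{"claw": 0.5,"tx": 0,"ty": 0,"tz": -0.18,"spin": 0}]'

```text
time: 4.82
position: [0.4263, 0.1017, 0.3965]
tool_rot: [1.552, 2.73, 0.0]
ft_force: [-0.5, -0.8, -4.8]
grip_width: 0.687
```

>>> step_arm --increments '[{"claw": 0.5,"tx": 0,"ty": 0,"tz": 0,"spin": 0},{"claw": 0.5,"tx": 0,"ty": 0,"tz": 0,"spin": 0},{"claw": 0.5,"tx": 0,"ty": 0,"tz": 0,"spin": 0},{"claw": 0.5,"tx": 0,"ty": 0,"tz": 0,"spin": 0}]'

```text
time: 5.15
position: [0.4261, 0.1015, 0.3954]
tool_rot: [-1.551, -2.729, 0.002]
ft_force: [0.2, 0.3, -4.6]
grip_width: 0.69
```

```bash
python3 - <<'E'
from h import *
# tier yaw estimate & targets (top view) 
im=cv2.imread('pics/top0.png')[185:345,405:565]
cv2.imwrite('pics/t0c.png',cv2.resize(im,(600,600),interpolation=cv2.INTER_CUBIC))
plan((.47,-.13,.28,None),(.5825,-.1974,.28,np.pi/2+.03),(.5825,-.1974,.172,np.pi/2+.03))
plan((.47,-.13,.28,None),(.589,-.3214,.28,np.pi/2+.03),(.589,-.3214,.112,np.pi/2+.03))
E
```

```text
now grasp [0.4257 0.1015 0.2319] yaw 2.108 t 5.2 F [ 0.2   0.31 -4.56] w 60.0
-> (0.47, -0.13, 0.28, np.float64(2.108)) tx -0.2213 ty -0.0807 tz -0.0481 spin 0.00 rows>=5.8
-> (0.5825, -0.1974, 0.28, np.float64(1.601)) tx -0.1155 ty 0.0622 tz -0.0000 spin 29.06 rows>=4.1
-> (0.5825, -0.1974, 0.172, np.float64(1.601)) tx 0.0000 ty 0.0000 tz 0.1080 spin 0.00 rows>=2.6
now grasp [0.4257 0.1015 0.2319] yaw 2.108 t 5.2 F [ 0.2   0.31 -4.56] w 60.0
-> (0.47, -0.13, 0.28, np.float64(2.108)) tx -0.2213 ty -0.0807 tz -0.0481 spin 0.00 rows>=5.8
-> (0.589, -0.3214, 0.28, np.float64(1.601)) tx -0.2253 ty 0.0043 tz -0.0000 spin 29.06 rows>=5.4
-> (0.589, -0.3214, 0.112, np.float64(1.601)) tx 0.0000 ty 0.0000 tz 0.1680 spin 0.00 rows>=4.0
```

View pics/t0c.png

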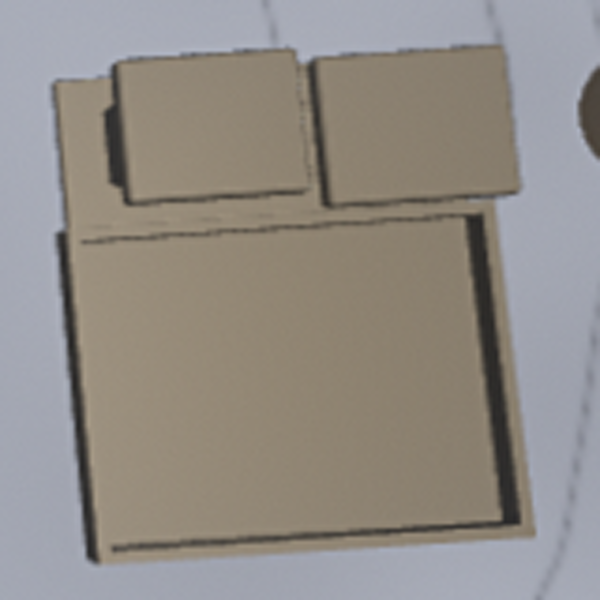

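The crop of the tiers (3.75x, offset 405,185) shows the top tier's corners at (116,62), (293,50), (308,190), (130,203) and the middle tier's at (316,60), (503,45), (520,192), (328,206). The front wall runs from (97,560) to (535,536). The lifted tin B read −4.6 N, so it is the full one.

```bash
python3 - <<'E'
from h import *
P=imaging.camera_params("top")
f=lambda pts,z:px2w(P,np.array(pts)/3.75+[405-.37,185-.37],z)[:,:2]
for n,p,z in(("top",[(116,62),(293,50),(308,190),(130,203)],.12),("mid",[(316,60),(503,45),(520,192),(328,206)],.06)):
    X=f(p,z);e=np.roll(X,-1,0)-X
    print(n,X.mean(0).round(4),np.linalg.norm(e,axis=1).round(4),((np.arctan2(e[:,1],e[:,0])+.5)%(np.pi/2)-.5).round(3))
X=f([(97,560),(535,536),(490,203)],.028);print(X.round(4),np.arctan2(X[1,0]-X[0,0],X[0,1]-X[1,1]))
E
```

```text
top [ 0.5838 -0.1966] [0.0866 0.0694 0.0864 0.0701] [0.045 0.051 0.053 0.053]
mid [ 0.59   -0.3214] [0.0971 0.0778 0.0988 0.0774] [0.058 0.047 0.054 0.025]
[[ 0.3647 -0.1529]
 [ 0.3743 -0.3825]
 [ 0.5513 -0.3716]] 0.041774402456821166
```

>>> step_arm --increments '[{"claw": 0.5,"tx": -0.03,"ty": -0.01,"tz": -0.02,"spin": 0},{"claw": 0.5,"tx": -0.06,"ty": -0.02,"tz": -0.04,"spin": 0},{"claw": 0.5,"tx": -0.095,"ty": -0.033,"tz": -0.05,"spin": 0},{"claw": 0.5,"tx": -0.13,"ty": -0.047,"tz": -0.05,"spin": 0},{"claw": 0.5,"tx": -0.165,"ty": -0.06,"tz": -0.05,"spin": 0},{"claw": 0.5,"tx": -0.2,"ty": -0.073,"tz": -0.05,"spin": 0},{"claw": 0.5,"tx": -0.22,"ty": -0.08,"tz": -0.05,"spin": 0},{"claw": 0.5,"tx": -0.22,"ty": -0.08,"tz": -0.05,"spin": 0}]'

```text
time: 5.82
position: [0.47, -0.135, 0.4453]
tool_rot: [-1.564, -2.723, 0.003]
ft_force: [-0.9, -0.5, -4.0]
grip_width: 0.686
```

>>> step_arm --increments '[{"claw": 0.5,"tx": -0.02,"ty": 0.01,"tz": 0,"spin": 5},{"claw": 0.5,"tx": -0.04,"ty": 0.02,"tz": 0,"spin": 10},{"claw": 0.5,"tx": -0.06,"ty": 0.03,"tz": 0,"spin": 15},{"claw": 0.5,"tx": -0.08,"ty": 0.04,"tz": 0,"spin": 20},{"claw": 0.5,"tx": -0.1,"ty": 0.05,"tz": 0,"spin": 25},{"claw": 0.5,"tx": -0.115,"ty": 0.062,"tz": 0,"spin": 28},{"claw": 0.5,"tx": -0.115,"ty": 0.062,"tz": 0,"spin": 28},{"claw": 0.5,"tx": -0.115,"ty": 0.062,"tz": 0,"spin": 28}]'

```text
time: 6.48
position: [0.5829, -0.1956, 0.4449]
tool_rot: [-2.164, -2.273, 0.0]
ft_force: [-0.1, 1.0, -4.5]
grip_width: 0.689
```

```bash
python3 - <<'E'
from h import *
plan((.584,-.197,.28,np.pi/2+.048),(.584,-.197,.1745,np.pi/2+.048))
E
```

```text
now grasp [ 0.5824 -0.1952  0.2814] yaw 1.62 t 6.5 F [-0.06  1.   -4.46] w 59.9
-> (0.584, -0.197, 0.28, np.float64(1.619)) tx -0.0015 ty 0.0011 tz 0.0014 spin 0.06 rows>=0.1
-> (0.584, -0.197, 0.1745, np.float64(1.619)) tx 0.0000 ty 0.0000 tz 0.1055 spin 0.00 rows>=2.5
```

>>> step_arm --increments '[{"claw": 0.5,"tx": -0.001,"ty": 0.001,"tz": 0.03,"spin": 0},{"claw": 0.5,"tx": -0.001,"ty": 0.001,"tz": 0.06,"spin": 0},{"claw": 0.5,"tx": -0.001,"ty": 0.001,"tz": 0.085,"spin": 0},{"claw": 0.5,"tx": -0.001,"ty": 0.001,"tz": 0.097,"spin": 0},{"claw": 0.5,"tx": -0.001,"ty": 0.001,"tz": 0.103,"spin": 0},{"claw": 0.5,"tx": -0.001,"ty": 0.001,"tz": 0.107,"spin": 0},{"claw": 0.5,"tx": -0.001,"ty": 0.001,"tz": 0.107,"spin": 0},{"claw": 0.5,"tx": -0.001,"ty": 0.001,"tz": 0.107,"spin": 0}]'

```text
time: 7.15
position: [0.5838, -0.1964, 0.3413]
tool_rot: [2.165, 2.273, 0.001]
ft_force: [-0.2, 0.2, -4.4]
grip_width: 0.688
```

```bash
python3 - <<'E'
from h import *
plan((.584,-.197,.1745,np.pi/2+.048))
E
```

```text
now grasp [ 0.5842 -0.1965  0.1778] yaw 1.619 t 7.2 F [-0.23  0.23 -4.44] w 59.9
-> (0.584, -0.197, 0.1745, np.float64(1.619)) tx -0.0006 ty 0.0001 tz 0.0033 spin 0.03 rows>=0.1
```

>>> step_arm --increments '[{"claw": 0.5,"tx": 0,"ty": 0,"tz": 0.002,"spin": 0},{"claw": 0.5,"tx": 0,"ty": 0,"tz": 0.004,"spin": 0},{"claw": 0.5,"tx": 0,"ty": 0,"tz": 0.005,"spin": 0},{"claw": 0.5,"tx": 0,"ty": 0,"tz": 0.005,"spin": 0}]'

```text
time: 7.48
position: [0.5839, -0.1964, 0.3372]
tool_rot: [2.165, 2.272, 0.001]
ft_force: [-1.9, 0.4, 5.3]
grip_width: 0.687
```

Contact (+5 N). I release, rise, then go for tin A.

>>> step_arm --increments '[{"claw": 0.75,"tx": 0,"ty": 0,"tz": -0.001,"spin": 0},{"claw": 0.85,"tx": 0,"ty": 0,"tz": -0.001,"spin": 0},{"claw": 1,"tx": 0,"ty": 0,"tz": -0.001,"spin": 0},{"claw": 1,"tx": 0,"ty": 0,"tz": -0.001,"spin": 0},{"claw": 1,"tx": 0,"ty": 0,"tz": -0.001,"spin": 0},{"claw": 1,"tx": 0,"ty": 0,"tz": -0.001,"spin": 0},{"claw": 1,"tx": 0,"ty": 0,"tz": -0.001,"spin": 0}]'

```text
time: 8.07
position: [0.5834, -0.1964, 0.3356]
tool_rot: [-2.167, -2.274, 0.0]
ft_force: [-0.2, 0.2, 0.1]
grip_width: 0.989
```

>>> step_arm --increments '[{"claw": 1,"tx": 0,"ty": 0,"tz": -0.02,"spin": 0},{"claw": 1,"tx": 0,"ty": 0,"tz": -0.05,"spin": 0},{"claw": 1,"tx": 0,"ty": 0,"tz": -0.09,"spin": 0},{"claw": 1,"tx": 0,"ty": 0,"tz": -0.12,"spin": 0},{"claw": 1,"tx": 0,"ty": 0,"tz": -0.12,"spin": 0}]'

```text
time: 8.48
position: [0.5845, -0.1962, 0.4635]
tool_rot: [2.16, 2.267, 0.008]
ft_force: [0.7, -0.4, -0.1]
grip_width: 0.998
```

```bash
python3 - <<'E'
from h import *
plan((.5,0,.29,None),(.4235,.246,.16,np.pi/2-.125),(.4235,.246,.05,np.pi/2-.125))
E
```

```text
now grasp [ 0.5864 -0.1968  0.3   ] yaw 1.619 t 8.5 F [ 0.71 -0.39 -0.13] w 86.9
-> (0.5, 0, 0.29, np.float64(1.619)) tx 0.2000 ty -0.0750 tz 0.0100 spin 0.00 rows>=5.1
-> (0.4235, 0.246, 0.16, np.float64(1.446)) tx 0.2494 ty -0.0645 tz 0.1300 spin 9.93 rows>=6.9
-> (0.4235, 0.246, 0.05, np.float64(1.446)) tx 0.0000 ty 0.0000 tz 0.1100 spin 0.00 rows>=2.6
```

>>> step_arm --increments '[{"claw": 1,"tx": 0.2,"ty": -0.075,"tz": 0.01,"spin": 0},{"claw": 1,"tx": 0.2,"ty": -0.075,"tz": 0.01,"spin": 0},{"claw": 1,"tx": 0.2,"ty": -0.075,"tz": 0.01,"spin": 0},{"claw": 1,"tx": 0.2,"ty": -0.075,"tz": 0.01,"spin": 0},{"claw": 1,"tx": 0.2,"ty": -0.075,"tz": 0.01,"spin": 0},{"claw": 1,"tx": 0.2,"ty": -0.075,"tz": 0.01,"spin": 0}]'

```text
time: 8.98
position: [0.4962, 0.008, 0.4459]
tool_rot: [-2.154, -2.285, -0.001]
ft_force: [0.6, 0.7, 0.2]
grip_width: 1.002
```

>>> step_arm --increments '[{"claw": 1,"tx": 0.25,"ty": -0.064,"tz": 0.13,"spin": 10},{"claw": 1,"tx": 0.25,"ty": -0.064,"tz": 0.13,"spin": 10},{"claw": 1,"tx": 0.25,"ty": -0.064,"tz": 0.13,"spin": 10},{"claw": 1,"tx": 0.25,"ty": -0.064,"tz": 0.13,"spin": 10},{"claw": 1,"tx": 0.25,"ty": -0.064,"tz": 0.13,"spin": 10},{"claw": 1,"tx": 0.25,"ty": -0.064,"tz": 0.13,"spin": 10},{"claw": 1,"tx": 0.25,"ty": -0.064,"tz": 0.13,"spin": 10},{"claw": 1,"tx": 0.25,"ty": -0.064,"tz": 0.13,"spin": 10}]'

```text
time: 9.65
position: [0.4182, 0.2525, 0.3131]
tool_rot: [-2.342, -2.086, 0.003]
ft_force: [-0.8, -0.1, 0.1]
grip_width: 0.999
```

```bash
python3 - <<'E'
from h import *
plan((.4235,.246,.05,np.pi/2-.125))
E
```

```text
now grasp [0.4173 0.2529 0.1496] yaw 1.455 t 9.7 F [-0.85 -0.06  0.13] w 86.9
-> (0.4235, 0.246, 0.05, np.float64(1.446)) tx -0.0058 ty 0.0060 tz 0.0996 spin 0.55 rows>=2.4
```

>>> step_arm --increments '[{"claw": 1,"tx": -0.006,"ty": 0.006,"tz": 0.02,"spin": 0},{"claw": 1,"tx": -0.006,"ty": 0.006,"tz": 0.05,"spin": 0},{"claw": 1,"tx": -0.006,"ty": 0.006,"tz": 0.08,"spin": 0},{"claw": 1,"tx": -0.006,"ty": 0.006,"tz": 0.098,"spin": 0},{"claw": 1,"tx": -0.006,"ty": 0.006,"tz": 0.098,"spin": 0},{"claw": 1,"tx": -0.006,"ty": 0.006,"tz": 0.098,"spin": 0}]'

```text
time: 10.15
position: [0.4278, 0.2394, 0.2173]
tool_rot: [-2.356, -2.076, 0.003]
ft_force: [0.6, -0.2, -0.3]
grip_width: 1.003
```

>>> step_arm --increments '[{"claw": 0.5,"tx": 0,"ty": 0,"tz": 0,"spin": 0},{"claw": 0.5,"tx": 0,"ty": 0,"tz": 0,"spin": 0},{"claw": 0.5,"tx": 0,"ty": 0,"tz": 0,"spin": 0},{"claw": 0.5,"tx": 0,"ty": 0,"tz": 0,"spin": 0},{"claw": 0.5,"tx": 0,"ty": 0,"tz": 0,"spin": 0},{"claw": 0.5,"tx": 0,"ty": 0,"tz": 0,"spin": 0},{"claw": 0.5,"tx": 0,"ty": 0,"tz": 0,"spin": 0},{"claw": 0.5,"tx": 0,"ty": 0,"tz": 0,"spin": 0}]' --force 25

```text
time: 10.82
position: [0.4281, 0.2398, 0.2183]
tool_rot: [2.357, 2.077, 0.0]
ft_force: [-1.6, -0.9, 5.8]
grip_width: 0.687
```

>>> step_arm --increments '[{"claw": 0.5,"tx": 0,"ty": 0,"tz": -0.02,"spin": 0},{"claw": 0.5,"tx": 0,"ty": 0,"tz": -0.05,"spin": 0},{"claw": 0.5,"tx": 0,"ty": 0,"tz": -0.09,"spin": 0},{"claw": 0.5,"tx": 0,"ty": 0,"tz": -0.13,"spin": 0},{"claw": 0.5,"tx": 0,"ty": 0,"tz": -0.17,"spin": 0},{"claw": 0.5,"tx": 0,"ty": 0,"tz": -0.21,"spin": 0},{"claw": 0.5,"tx": 0,"ty": 0,"tz": -0.23,"spin": 0},{"claw": 0.5,"tx": 0,"ty": 0,"tz": -0.23,"spin": 0}]'

```text
time: 11.48
position: [0.4288, 0.2406, 0.4527]
tool_rot: [2.354, 2.074, 0.013]
ft_force: [0.4, -0.0, -1.6]
grip_width: 0.687
```

>>> step_arm --increments '[{"claw": 0.5,"tx": 0,"ty": 0,"tz": 0,"spin": 0},{"claw": 0.5,"tx": 0,"ty": 0,"tz": 0,"spin": 0},{"claw": 0.5,"tx": 0,"ty": 0,"tz": 0,"spin": 0},{"claw": 0.5,"tx": 0,"ty": 0,"tz": 0,"spin": 0}]'

```text
time: 11.82
position: [0.4277, 0.2393, 0.446]
tool_rot: [-2.356, -2.076, 0.004]
ft_force: [-0.7, -0.5, -2.0]
grip_width: 0.686
```

```bash
python3 - <<'E'
from h import *
plan((.52,0,.29,None),(.56,-.26,.29,np.pi/2+.048),(.590,-.3215,.25,np.pi/2+.048))
E
```

```text
now grasp [0.4272 0.2391 0.2825] yaw 1.445 t 11.8 F [-0.69 -0.5  -1.96] w 59.7
-> (0.52, 0, 0.29, np.float64(1.445)) tx -0.2258 ty 0.1216 tz -0.0075 spin 0.00 rows>=6.2
-> (0.56, -0.26, 0.29, np.float64(1.619)) tx -0.2529 ty 0.0724 tz -0.0000 spin -9.97 rows>=6.3
-> (0.59, -0.3215, 0.25, np.float64(1.619)) tx -0.0629 ty 0.0270 tz 0.0400 spin 0.00 rows>=1.9
```

>>> step_arm --increments '[{"claw": 0.5,"tx": -0.032,"ty": 0.017,"tz": -0.01,"spin": 0},{"claw": 0.5,"tx": -0.065,"ty": 0.035,"tz": -0.02,"spin": 0},{"claw": 0.5,"tx": -0.1,"ty": 0.053,"tz": -0.02,"spin": 0},{"claw": 0.5,"tx": -0.135,"ty": 0.072,"tz": -0.02,"spin": 0},{"claw": 0.5,"tx": -0.17,"ty": 0.09,"tz": -0.02,"spin": 0},{"claw": 0.5,"tx": -0.205,"ty": 0.11,"tz": -0.02,"spin": 0},{"claw": 0.5,"tx": -0.226,"ty": 0.122,"tz": -0.02,"spin": 0}]'

```text
time: 12.4
position: [0.5214, -0.0052, 0.4661]
tool_rot: [-2.362, -2.071, 0.004]
ft_force: [-0.6, 0.0, -1.4]
grip_width: 0.687
```

>>> step_arm --increments '[{"claw": 0.5,"tx": -0.036,"ty": 0.01,"tz": 0,"spin": -1.5},{"claw": 0.5,"tx": -0.072,"ty": 0.02,"tz": 0,"spin": -3},{"claw": 0.5,"tx": -0.108,"ty": 0.03,"tz": 0,"spin": -4.5},{"claw": 0.5,"tx": -0.144,"ty": 0.04,"tz": 0,"spin": -6},{"claw": 0.5,"tx": -0.18,"ty": 0.05,"tz": 0,"spin": -7.5},{"claw": 0.5,"tx": -0.216,"ty": 0.06,"tz": 0,"spin": -9},{"claw": 0.5,"tx": -0.252,"ty": 0.072,"tz": 0,"spin": -10},{"claw": 0.5,"tx": -0.252,"ty": 0.072,"tz": 0,"spin": -10}]'

```text
time: 13.07
position: [0.559, -0.2691, 0.4644]
tool_rot: [-2.179, -2.262, 0.008]
ft_force: [-1.3, -1.6, -2.2]
grip_width: 0.686
```

>>> step_arm --increments '[{"claw": 0.5,"tx": -0.03,"ty": 0.012,"tz": 0,"spin": 0},{"claw": 0.5,"tx": -0.06,"ty": 0.025,"tz": 0,"spin": 0},{"claw": 0.5,"tx": -0.069,"ty": 0.027,"tz": 0,"spin": 0},{"claw": 0.5,"tx": -0.069,"ty": 0.027,"tz": 0,"spin": 0},{"claw": 0.5,"tx": -0.069,"ty": 0.027,"tz": 0,"spin": 0}]'

```text
time: 13.48
position: [0.5906, -0.3264, 0.466]
tool_rot: [-2.165, -2.272, -0.0]
ft_force: [-0.4, 0.9, -0.4]
grip_width: 0.685
```

```bash
python3 - <<'E'
from h import *
plan((.590,-.328,.1148,np.pi/2+.048))
E
```

```text
now grasp [ 0.5903 -0.326   0.3025] yaw 1.619 t 13.5 F [-0.39  0.9  -0.41] w 59.6
-> (0.59, -0.328, 0.1148, np.float64(1.619)) tx -0.0015 ty -0.0007 tz 0.1877 spin -0.00 rows>=4.5
```

>>> step_arm --increments '[{"claw": 0.5,"tx": -0.001,"ty": 0,"tz": 0.035,"spin": 0},{"claw": 0.5,"tx": -0.001,"ty": 0,"tz": 0.075,"spin": 0},{"claw": 0.5,"tx": -0.001,"ty": 0,"tz": 0.115,"spin": 0},{"claw": 0.5,"tx": -0.001,"ty": 0,"tz": 0.15,"spin": 0},{"claw": 0.5,"tx": -0.001,"ty": 0,"tz": 0.175,"spin": 0},{"claw": 0.5,"tx": -0.001,"ty": 0,"tz": 0.183,"spin": 0},{"claw": 0.5,"tx": -0.001,"ty": 0,"tz": 0.187,"spin": 0},{"claw": 0.5,"tx": -0.001,"ty": 0,"tz": 0.187,"spin": 0}]'

```text
time: 14.15
position: [0.591, -0.3266, 0.2814]
tool_rot: [2.165, 2.276, 0.001]
ft_force: [-0.3, 0.1, -2.0]
grip_width: 0.685
```

>>> step_arm --increments '[{"claw": 0.5,"tx": 0,"ty": 0,"tz": 0.001,"spin": 0},{"claw": 0.5,"tx": 0,"ty": 0,"tz": 0.002,"spin": 0},{"claw": 0.5,"tx": 0,"ty": 0,"tz": 0.002,"spin": 0}]'

```text
time: 14.4
position: [0.5912, -0.3277, 0.2807]
tool_rot: [2.165, 2.272, 0.001]
ft_force: [-0.6, -0.2, -1.8]
grip_width: 0.69
```

>>> step_arm --increments '[{"claw": 0.5,"tx": 0,"ty": 0,"tz": 0.001,"spin": 0},{"claw": 0.5,"tx": 0,"ty": 0,"tz": 0.002,"spin": 0},{"claw": 0.5,"tx": 0,"ty": 0,"tz": 0.003,"spin": 0},{"claw": 0.5,"tx": 0,"ty": 0,"tz": 0.003,"spin": 0},{"claw": 0.5,"tx": 0,"ty": 0,"tz": 0.003,"spin": 0}]'

```text
time: 14.82
position: [0.591, -0.3278, 0.2784]
tool_rot: [2.166, 2.273, 0.0]
ft_force: [-1.3, 1.6, 8.2]
grip_width: 0.687
```

Contact; I release and rise.

>>> step_arm --increments '[{"claw": 0.75,"tx": 0,"ty": 0,"tz": -0.001,"spin": 0},{"claw": 0.85,"tx": 0,"ty": 0,"tz": -0.001,"spin": 0},{"claw": 1,"tx": 0,"ty": 0,"tz": -0.001,"spin": 0},{"claw": 1,"tx": 0,"ty": 0,"tz": -0.001,"spin": 0},{"claw": 1,"tx": 0,"ty": 0,"tz": -0.001,"spin": 0},{"claw": 1,"tx": 0,"ty": 0,"tz": -0.001,"spin": 0},{"claw": 1,"tx": 0,"ty": 0,"tz": -0.001,"spin": 0}]'

```text
time: 15.4
position: [0.5906, -0.3276, 0.2765]
tool_rot: [-2.167, -2.274, 0.0]
ft_force: [0.2, 0.0, 0.3]
grip_width: 0.995
```

>>> step_arm --increments '[{"claw": 1,"tx": 0,"ty": 0,"tz": -0.02,"spin": 0},{"claw": 1,"tx": 0,"ty": 0,"tz": -0.05,"spin": 0},{"claw": 1,"tx": 0,"ty": 0,"tz": -0.09,"spin": 0},{"claw": 1,"tx": 0,"ty": 0,"tz": -0.13,"spin": 0},{"claw": 1,"tx": 0,"ty": 0,"tz": -0.17,"spin": 0},{"claw": 1,"tx": 0,"ty": 0,"tz": -0.17,"spin": 0}]'

```text
time: 15.9
position: [0.5918, -0.3275, 0.4571]
tool_rot: [2.157, 2.264, 0.006]
ft_force: [0.5, -0.6, 1.2]
grip_width: 0.999
```

```bash
python3 - <<'E'
from h import *
plan((.56,-.05,.29,None),(.53,.13,.29,np.pi/2+.13))
E
```

```text
now grasp [ 0.594  -0.3287  0.2936] yaw 1.619 t 15.9 F [ 0.49 -0.59  1.21] w 86.9
-> (0.56, -0.05, 0.29, np.float64(1.619)) tx 0.2787 ty -0.0184 tz 0.0036 spin 0.00 rows>=6.7
-> (0.53, 0.13, 0.29, np.float64(1.701)) tx 0.1812 ty -0.0213 tz -0.0000 spin -4.69 rows>=4.4
```

>>> step_arm --increments '[{"claw": 1,"tx": 0.28,"ty": -0.018,"tz": 0,"spin": 0},{"claw": 1,"tx": 0.28,"ty": -0.018,"tz": 0,"spin": 0},{"claw": 1,"tx": 0.28,"ty": -0.018,"tz": 0,"spin": 0},{"claw": 1,"tx": 0.28,"ty": -0.018,"tz": 0,"spin": 0},{"claw": 1,"tx": 0.28,"ty": -0.018,"tz": 0,"spin": 0},{"claw": 1,"tx": 0.28,"ty": -0.018,"tz": 0,"spin": 0},{"claw": 1,"tx": 0.28,"ty": -0.018,"tz": 0,"spin": 0}]'

```text
time: 16.48
position: [0.5583, -0.0443, 0.4469]
tool_rot: [-2.163, -2.278, -0.001]
ft_force: [-0.0, 0.5, 0.4]
grip_width: 0.998
```

>>> step_arm --increments '[{"claw": 1,"tx": 0.15,"ty": -0.015,"tz": 0,"spin": -4.5},{"claw": 1,"tx": 0.15,"ty": -0.015,"tz": 0,"spin": -4.5},{"claw": 1,"tx": 0.15,"ty": -0.015,"tz": 0,"spin": -4.5},{"claw": 1,"tx": 0.15,"ty": -0.015,"tz": 0,"spin": -4.5},{"claw": 1,"tx": 0.15,"ty": -0.015,"tz": 0,"spin": -4.5},{"claw": 1,"tx": 0.15,"ty": -0.015,"tz": 0,"spin": -4.5}]'

```text
time: 16.98
position: [0.5363, 0.1025, 0.4468]
tool_rot: [2.07, 2.362, 0.0]
ft_force: [0.2, -0.2, -0.6]
grip_width: 1.002
```

```bash
cat >> h.py <<'E'
import json
def snapj(cam,name):
    im,P=snap(cam,name);json.dump({k:np.array(v).tolist() for k,v in P.items() if k in("intrinsics","distortion","camera_from_world")},open(f'pics/{name}.json','w'));return im,P
E
python3 - <<'E'
from h import *
plan();im,P=snapj("wrist","w2")
print(w2px(P,[(.568,.326,.048),(.606,.031,.048),(.5868,.1783,.066),(.66,.217,.034),(.682,.098,.034)]).round())
E
```

```text
now grasp [0.5364 0.1024 0.2833] yaw 1.702 t 17.0 F [ 0.2  -0.24 -0.61] w 87.1
[[400. -50.]
 [387. 284.]
 [397. 131.]
 [475. 100.]
 [471. 226.]]
```

View pics/w2.png

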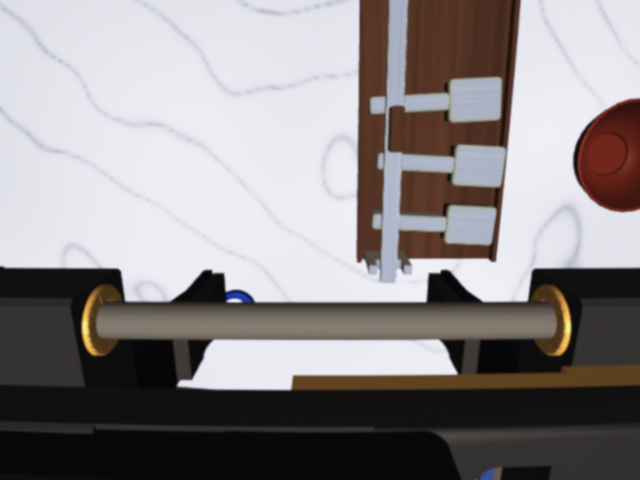

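The wrist view shows the bar's right end at (388,282) and its grip from (397,105) to (393,152). The brushes run from handle (371,105) to head (502,99), (378,161) to (505,165) and (373,221) to (496,225).

```bash
python3 - <<'E'
from h import *
P=json.load(open('pics/w2.json'))
g=px2w(P,[(397,105),(393.5,152)],.066);print('grip',g.round(4).tolist(),g.mean(0).round(4))
b=px2w(P,[(388,282),(398,2)],.048);d=b[1]-b[0];y=np.arctan2(-d[0],d[1]);print('bar',b.round(4).tolist(),'yaw',y)
print('center from end',b[0,:2]+.15*np.array([-np.sin(y),np.cos(y)]))
h=px2w(P,[(371,105),(378,161),(373,221)],.034);e=px2w(P,[(502,99),(505,165),(496,225)],.034)
for a,c in zip(h,e): print('brush',((a+c)/2).round(4)[:2],np.linalg.norm(c-a).round(4),np.arctan2(*(c-a)[1::-1]).round(3))
plan((g[:,0].mean(),g[:,1].mean(),.12,np.pi/2+y))
E
```

```text
grip [[0.5832, 0.1999, 0.066], [0.5869, 0.1603, 0.066]] [0.5851 0.1801 0.066 ]
bar [[0.6065, 0.0329, 0.048], [0.5727, 0.2857, 0.048]] yaw 0.1331722049467846
center from end [0.58660782 0.18156035]
brush [0.6248 0.2105] 0.1233 0.184
brush [0.6407 0.1555] 0.1242 0.105
brush [0.6456 0.096 ] 0.1246 0.099
now grasp [0.5369 0.1001 0.2831] yaw 1.699 t 17.0 F [ 0.55 -0.6   0.45] w 87.4
-> (np.float64(0.5850630795557221), np.float64(0.18008240834733913), 0.12, np.float64(1.704)) tx 0.0730 ty 0.0580 tz 0.1631 spin -0.31 rows>=4.5
```

>>> step_arm --increments '[{"claw": 0.5,"tx": 0.074,"ty": 0.058,"tz": 0.163,"spin": 0},{"claw": 0.5,"tx": 0.074,"ty": 0.058,"tz": 0.163,"spin": 0},{"claw": 0.5,"tx": 0.074,"ty": 0.058,"tz": 0.163,"spin": 0},{"claw": 0.5,"tx": 0.074,"ty": 0.058,"tz": 0.163,"spin": 0},{"claw": 0.5,"tx": 0.074,"ty": 0.058,"tz": 0.163,"spin": 0},{"claw": 0.5,"tx": 0.074,"ty": 0.058,"tz": 0.163,"spin": 0},{"claw": 0.5,"tx": 0.074,"ty": 0.058,"tz": 0.163,"spin": 0}]'

```text
time: 17.62
position: [0.5854, 0.1793, 0.2822]
tool_rot: [-2.077, -2.355, 0.005]
ft_force: [-0.2, -0.4, -0.1]
grip_width: 0.558
```

```bash
python3 - <<'E'
from h import *
plan((.5855,.181,.069,np.pi/2+.132))
E
```

```text
now grasp [0.5849 0.1792 0.1187] yaw 1.696 t 17.6 F [-0.21 -0.39 -0.1 ] w 48.5
-> (0.5855, 0.181, 0.069, np.float64(1.703)) tx 0.0016 ty 0.0003 tz 0.0497 spin -0.39 rows>=1.2
```

>>> step_arm --increments '[{"claw": 0.4,"tx": 0.001,"ty": 0,"tz": 0.02,"spin": 0},{"claw": 0.4,"tx": 0.001,"ty": 0,"tz": 0.04,"spin": 0},{"claw": 0.4,"tx": 0.001,"ty": 0,"tz": 0.048,"spin": 0},{"claw": 0.4,"tx": 0.001,"ty": 0,"tz": 0.049,"spin": 0},{"claw": 0.4,"tx": 0.001,"ty": 0,"tz": 0.049,"spin": 0}]'

```text
time: 18.03
position: [0.5856, 0.1809, 0.236]
tool_rot: [2.077, 2.355, 0.001]
ft_force: [-0.2, 0.3, 0.0]
grip_width: 0.405
```

>>> step_arm --increments '[{"claw": 0.05,"tx": 0,"ty": 0,"tz": 0,"spin": 0},{"claw": 0.05,"tx": 0,"ty": 0,"tz": 0,"spin": 0},{"claw": 0.05,"tx": 0,"ty": 0,"tz": 0,"spin": 0},{"claw": 0.05,"tx": 0,"ty": 0,"tz": 0,"spin": 0},{"claw": 0.05,"tx": 0,"ty": 0,"tz": 0,"spin": 0},{"claw": 0.05,"tx": 0,"ty": 0,"tz": 0,"spin": 0},{"claw": 0.05,"tx": 0,"ty": 0,"tz": 0,"spin": 0}]' --force 25

```text
time: 18.62
position: [0.5854, 0.1822, 0.2354]
tool_rot: [2.075, 2.357, 0.002]
ft_force: [0.8, 0.8, 3.9]
grip_width: 0.138
```

```bash
python3 - <<'E'
from h import *
plan()
E
```

```text
now grasp [0.5856 0.1822 0.0719] yaw 1.698 t 18.6 F [0.84 0.75 3.92] w 12.0
```

>>> step_arm --increments '[{"claw": 0.05,"tx": 0,"ty": 0,"tz": -0.01,"spin": 0},{"claw": 0.05,"tx": 0,"ty": 0,"tz": -0.03,"spin": 0},{"claw": 0.05,"tx": 0,"ty": 0,"tz": -0.06,"spin": 0},{"claw": 0.05,"tx": 0,"ty": 0,"tz": -0.08,"spin": 0},{"claw": 0.05,"tx": 0,"ty": 0,"tz": -0.08,"spin": 0},{"claw": 0.05,"tx": 0,"ty": 0,"tz": -0.08,"spin": 0},{"claw": 0.05,"tx": 0,"ty": 0,"tz": -0.08,"spin": 0},{"claw": 0.05,"tx": 0,"ty": 0,"tz": -0.08,"spin": 0}]'

```text
time: 19.28
position: [0.5843, 0.1816, 0.313]
tool_rot: [-2.075, -2.357, 0.004]
ft_force: [-0.0, -0.5, -1.8]
grip_width: 0.136
```

>>> step_arm --increments '[{"claw": 0.05,"tx": 0,"ty": -0.025,"tz": 0,"spin": 0},{"claw": 0.05,"tx": 0,"ty": -0.05,"tz": 0,"spin": 0},{"claw": 0.05,"tx": 0,"ty": -0.075,"tz": 0,"spin": 0},{"claw": 0.05,"tx": 0,"ty": -0.095,"tz": 0,"spin": 0},{"claw": 0.05,"tx": 0,"ty": -0.095,"tz": 0,"spin": 0},{"claw": 0.05,"tx": 0,"ty": -0.095,"tz": 0.03,"spin": 0},{"claw": 0.05,"tx": 0,"ty": -0.095,"tz": 0.06,"spin": 0},{"claw": 0.05,"tx": 0,"ty": -0.095,"tz": 0.08,"spin": 0}]'

```text
time: 19.95
position: [0.49, 0.1693, 0.2319]
tool_rot: [-2.076, -2.356, 0.004]
ft_force: [-0.3, -0.1, -1.4]
grip_width: 0.134
```

```bash
python3 - <<'E'
from h import *
plan((.491,.17,.0345,None))
E
```

```text
now grasp [0.4895 0.1691 0.0684] yaw 1.697 t 19.9 F [-0.35 -0.09 -1.4 ] w 11.6
-> (0.491, 0.17, 0.0345, np.float64(1.697)) tx 0.0006 ty 0.0011 tz 0.0339 spin 0.00 rows>=0.8
```

>>> step_arm --increments '[{"claw": 0.05,"tx": 0,"ty": 0,"tz": 0.02,"spin": 0},{"claw": 0.05,"tx": 0,"ty": 0,"tz": 0.031,"spin": 0},{"claw": 0.05,"tx": 0,"ty": 0,"tz": 0.034,"spin": 0},{"claw": 0.05,"tx": 0,"ty": 0,"tz": 0.0355,"spin": 0},{"claw": 0.05,"tx": 0,"ty": 0,"tz": 0.0355,"spin": 0}]'

```text
time: 20.37
position: [0.4911, 0.1702, 0.1996]
tool_rot: [2.076, 2.358, 0.001]
ft_force: [0.2, 0.0, -1.3]
grip_width: 0.132
```

>>> step_arm --increments '[{"claw": 0.4,"tx": 0,"ty": 0,"tz": 0,"spin": 0},{"claw": 0.4,"tx": 0,"ty": 0,"tz": 0,"spin": 0},{"claw": 0.4,"tx": 0,"ty": 0,"tz": 0,"spin": 0},{"claw": 0.4,"tx": 0,"ty": 0,"tz": -0.04,"spin": 0},{"claw": 0.4,"tx": 0,"ty": 0,"tz": -0.08,"spin": 0},{"claw": 0.4,"tx": 0,"ty": 0,"tz": -0.11,"spin": 0},{"claw": 0.4,"tx": 0,"ty": 0,"tz": -0.11,"spin": 0}]'

```text
time: 20.95
position: [0.4929, 0.1716, 0.3164]
tool_rot: [2.071, 2.352, 0.015]
ft_force: [0.8, 1.0, -0.5]
grip_width: 0.392
```

```bash
python3 - <<'E'
from h import *
plan((.56,.05,.27,np.pi/2+.13))
E
```

```text
now grasp [0.4949 0.172  0.1529] yaw 1.698 t 20.9 F [ 0.85  0.96 -0.52] w 34.1
-> (0.56, 0.05, 0.27, np.float64(1.701)) tx -0.1292 ty 0.0512 tz -0.1171 spin -0.17 rows>=4.4
```

>>> step_arm --increments '[{"claw": 0.4,"tx": -0.029,"ty": 0.052,"tz": -0.13,"spin": 50},{"claw": 0.4,"tx": -0.029,"ty": 0.052,"tz": -0.13,"spin": 50},{"claw": 0.4,"tx": -0.029,"ty": 0.052,"tz": -0.13,"spin": 50},{"claw": 0.4,"tx": -0.029,"ty": 0.052,"tz": -0.13,"spin": 50},{"claw": 0.4,"tx": -0.029,"ty": 0.052,"tz": -0.13,"spin": 50},{"claw": 0.4,"tx": -0.029,"ty": 0.052,"tz": -0.13,"spin": 50},{"claw": 0.4,"tx": -0.029,"ty": 0.052,"tz": -0.13,"spin": 50},{"claw": 0.4,"tx": -0.029,"ty": 0.052,"tz": -0.13,"spin": 50}]'

```text
time: 21.62
position: [0.5459, 0.1479, 0.4395]
tool_rot: [2.879, 1.255, 0.001]
ft_force: [0.8, -0.5, -0.5]
grip_width: 0.402
```

>>> step_arm --increments '[{"claw": 0.4,"tx": 0,"ty": 0,"tz": 0,"spin": 40},{"claw": 0.4,"tx": 0,"ty": 0,"tz": 0,"spin": 40},{"claw": 0.4,"tx": 0,"ty": 0,"tz": 0,"spin": 40},{"claw": 0.4,"tx": 0,"ty": 0,"tz": 0,"spin": 40},{"claw": 0.4,"tx": 0,"ty": 0,"tz": 0,"spin": 40},{"claw": 0.4,"tx": 0,"ty": 0,"tz": 0,"spin": 40},{"claw": 0.4,"tx": 0,"ty": 0,"tz": 0,"spin": 40}]'

```text
time: 22.2
position: [0.5458, 0.1479, 0.4392]
tool_rot: [3.135, 0.202, 0.0]
ft_force: [0.3, -0.4, 1.1]
grip_width: 0.398
```

```bash
sed -i 's/^    for x,y,z,w in wps:/    for x,y,z,w,*k in wps:/; s/^        ref=.*/        if not k: w+=np.pi*np.round((np.arctan2(y,x)+np.pi\/2-w)\/np.pi)/' h.py
python3 - <<'E'
from h import *
plan();im,P=snapj("wrist","w3")
E
```

```text
now grasp [0.5459 0.1478 0.2757] yaw 0.129 t 22.2 F [ 0.33 -0.41  1.12] w 34.6
```

View pics/w3.png

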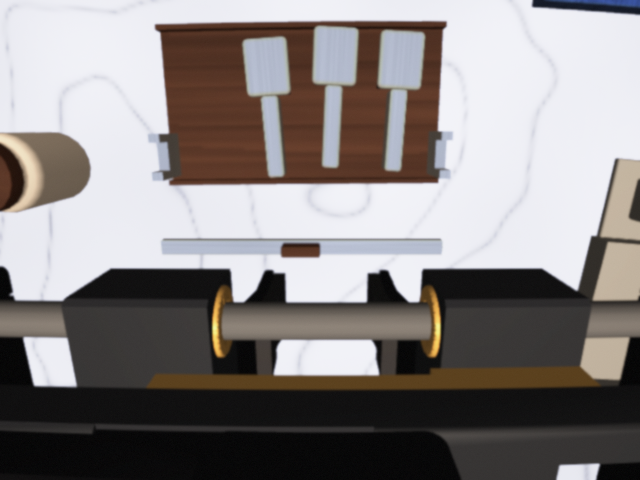

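The bar lies on the marble. Brush ends, handle to head: brush 1 (277,175) to (265,39), brush 2 (331,166) to (336,28), brush 3 (394,169) to (402,32).

```bash
python3 - <<'E'
from h import *
P=json.load(open('pics/w3.json'))
h=px2w(P,[(277,175),(331,166),(394,169)],.034);e=px2w(P,[(265,39),(336,28),(402,32)],.034)
for a,c in zip(h,e):
    u=(c-a)/np.linalg.norm(c-a); print('brush',(a+.0625*u).round(4)[:2],np.linalg.norm(c-a).round(4),np.arctan2(*(c-a)[1::-1]).round(3))
    m=a+.062*u; w=np.arctan2(u[1],u[0])
    plan((*m[:2],.1,w,1),(*m[:2],.031,w,1))
E
```

```text
brush [0.6265 0.2097] 0.1207 0.19
now grasp [0.5459 0.1479 0.2757] yaw 0.131 t 22.2 F [ 0.39 -1.05 -0.39] w 34.9
-> (np.float64(0.6259941114565115), np.float64(0.20962892150043538), 0.1, np.float64(0.19)) tx 0.0875 ty -0.0507 tz 0.1757 spin -3.37 rows>=4.9
-> (np.float64(0.6259941114565115), np.float64(0.20962892150043538), 0.031, np.float64(0.19)) tx 0.0000 ty 0.0000 tz 0.0690 spin 0.00 rows>=1.7
brush [0.6423 0.154 ] 0.121 0.095
now grasp [0.5459 0.1479 0.2757] yaw 0.131 t 22.2 F [ 0.39 -1.05 -0.39] w 34.9
-> (np.float64(0.6418126436361724), np.float64(0.15390371169064984), 0.1, np.float64(0.095)) tx 0.0959 ty 0.0066 tz 0.1757 spin 2.09 rows>=4.8
-> (np.float64(0.6418126436361724), np.float64(0.15390371169064984), 0.031, np.float64(0.095)) tx 0.0000 ty 0.0000 tz 0.0690 spin 0.00 rows>=1.7
brush [0.6472 0.095 ] 0.1207 0.107
now grasp [0.5459 0.1479 0.2757] yaw 0.131 t 22.2 F [ 0.39 -1.05 -0.39] w 34.9
-> (np.float64(0.6466988617018691), np.float64(0.09495252637577159), 0.1, np.float64(0.107)) tx 0.0931 ty 0.0657 tz 0.1757 spin 1.40 rows>=5.0
-> (np.float64(0.6466988617018691), np.float64(0.09495252637577159), 0.031, np.float64(0.107)) tx 0.0000 ty 0.0000 tz 0.0690 spin 0.00 rows>=1.7
```

>>> step_arm --increments '[{"claw": 0.4,"tx": 0.09,"ty": 0.065,"tz": 0.175,"spin": 1.4},{"claw": 0.4,"tx": 0.09,"ty": 0.065,"tz": 0.175,"spin": 1.4},{"claw": 0.4,"tx": 0.09,"ty": 0.065,"tz": 0.175,"spin": 1.4},{"claw": 0.4,"tx": 0.09,"ty": 0.065,"tz": 0.175,"spin": 1.4},{"claw": 0.4,"tx": 0.09,"ty": 0.065,"tz": 0.175,"spin": 1.4},{"claw": 0.4,"tx": 0.09,"ty": 0.065,"tz": 0.175,"spin": 1.4},{"claw": 0.4,"tx": 0.09,"ty": 0.065,"tz": 0.175,"spin": 1.4}]'

```text
time: 22.83
position: [0.6431, 0.0933, 0.2607]
tool_rot: [-3.137, -0.163, 0.01]
ft_force: [-0.2, 0.3, 0.6]
grip_width: 0.4
```

```bash
python3 - <<'E'
from h import *
plan((.6435,.0952,.031,.105,1))
E
```

```text
now grasp [0.642  0.0933 0.0972] yaw 0.104 t 22.8 F [-0.17  0.33  0.65] w 34.8
-> (0.6435, 0.0952, 0.031, 0.105) tx 0.0006 ty -0.0018 tz 0.0662 spin -0.07 rows>=1.6
```

>>> step_arm --increments '[{"claw": 0.4,"tx": 0.001,"ty": -0.002,"tz": 0.025,"spin": 0},{"claw": 0.4,"tx": 0.001,"ty": -0.002,"tz": 0.05,"spin": 0},{"claw": 0.4,"tx": 0.001,"ty": -0.002,"tz": 0.062,"spin": 0},{"claw": 0.4,"tx": 0.001,"ty": -0.002,"tz": 0.065,"spin": 0},{"claw": 0.4,"tx": 0.001,"ty": -0.002,"tz": 0.065,"spin": 0}]'

```text
time: 23.25
position: [0.644, 0.0975, 0.2002]
tool_rot: [-3.137, -0.164, -0.001]
ft_force: [-0.1, -0.0, 0.4]
grip_width: 0.397
```

>>> step_arm --increments '[{"claw": 0.05,"tx": 0,"ty": 0,"tz": 0,"spin": 0},{"claw": 0.05,"tx": 0,"ty": 0,"tz": 0,"spin": 0},{"claw": 0.05,"tx": 0,"ty": 0,"tz": 0,"spin": 0},{"claw": 0.05,"tx": 0,"ty": 0,"tz": 0,"spin": 0},{"claw": 0.05,"tx": 0,"ty": 0,"tz": 0,"spin": 0},{"claw": 0.05,"tx": 0,"ty": 0,"tz": 0,"spin": 0}]' --force 30

```text
time: 23.75
position: [0.6448, 0.0966, 0.2006]
tool_rot: [3.137, 0.16, 0.003]
ft_force: [-1.3, -1.1, 5.3]
grip_width: 0.182
```

>>> step_arm --increments '[{"claw": 0.05,"tx": 0,"ty": 0,"tz": -0.02,"spin": 0},{"claw": 0.05,"tx": 0,"ty": 0,"tz": -0.05,"spin": 0},{"claw": 0.05,"tx": 0,"ty": 0,"tz": -0.09,"spin": 0},{"claw": 0.05,"tx": 0,"ty": 0,"tz": -0.13,"spin": 0},{"claw": 0.05,"tx": 0,"ty": 0,"tz": -0.17,"spin": 0},{"claw": 0.05,"tx": 0,"ty": 0,"tz": -0.18,"spin": 0},{"claw": 0.05,"tx": 0,"ty": 0,"tz": -0.18,"spin": 0}]'

```text
time: 24.33
position: [0.645, 0.0976, 0.3837]
tool_rot: [-3.137, -0.161, -0.012]
ft_force: [0.1, -0.4, -0.6]
grip_width: 0.182
```

```bash
python3 - <<'E'
from h import *
c,s=np.cos(.048),np.sin(.048)
for v in(-.067,0,.067): print(v,(.4594-.003*c-v*s,-.2634+v*c-.003*s))
y=-.067
X,Y=.4594-.003*c-y*s,-.2634+y*c
plan((.51,-.05,.22,.08,1),(X,Y,.22,.048,1),(X,Y,.035,.048,1))
E
```

```text
-0.067 (np.float64(0.4596182205347567), np.float64(-0.3304667755285597))
0 (np.float64(0.45640345533649895), np.float64(-0.2635439447103698))
0.067 (np.float64(0.4531886901382412), np.float64(-0.19662111389217984))
now grasp [0.6462 0.0978 0.2202] yaw 0.103 t 24.3 F [ 0.14 -0.43 -0.61] w 15.8
-> (0.51, -0.05, 0.22, 0.08) tx -0.1494 ty 0.1330 tz 0.0002 spin 1.31 rows>=4.8
-> (np.float64(0.4596182205347567), np.float64(-0.3303228308181899), 0.22, 0.048) tx -0.0726 ty 0.2754 tz -0.0000 spin 1.83 rows>=6.8
-> (np.float64(0.4596182205347567), np.float64(-0.3303228308181899), 0.035, 0.048) tx 0.0000 ty 0.0000 tz 0.1850 spin 0.00 rows>=4.4
```

>>> step_arm --increments '[{"claw": 0.05,"tx": -0.035,"ty": 0.02,"tz": -0.01,"spin": 0},{"claw": 0.05,"tx": -0.065,"ty": 0.045,"tz": -0.02,"spin": 1},{"claw": 0.05,"tx": -0.095,"ty": 0.07,"tz": -0.03,"spin": 1},{"claw": 0.05,"tx": -0.125,"ty": 0.095,"tz": -0.03,"spin": 1},{"claw": 0.05,"tx": -0.155,"ty": 0.12,"tz": -0.03,"spin": 1},{"claw": 0.05,"tx": -0.184,"ty": 0.133,"tz": -0.03,"spin": 1},{"claw": 0.05,"tx": -0.184,"ty": 0.133,"tz": -0.03,"spin": 1}]'

```text
time: 24.92
position: [0.47, -0.0591, 0.4063]
tool_rot: [3.137, 0.12, -0.013]
ft_force: [-0.3, 0.1, -1.6]
grip_width: 0.181
```

>>> step_arm --increments '[{"claw": 0.05,"tx": -0.005,"ty": 0.038,"tz": 0,"spin": 2},{"claw": 0.05,"tx": -0.01,"ty": 0.078,"tz": 0,"spin": 2},{"claw": 0.05,"tx": -0.015,"ty": 0.118,"tz": 0,"spin": 2},{"claw": 0.05,"tx": -0.02,"ty": 0.158,"tz": 0,"spin": 2},{"claw": 0.05,"tx": -0.03,"ty": 0.198,"tz": 0,"spin": 2},{"claw": 0.05,"tx": -0.035,"ty": 0.235,"tz": 0,"spin": 2},{"claw": 0.05,"tx": -0.038,"ty": 0.27,"tz": 0,"spin": 2},{"claw": 0.05,"tx": -0.038,"ty": 0.275,"tz": 0,"spin": 2}]'

```text
time: 25.58
position: [0.4575, -0.3386, 0.4058]
tool_rot: [3.14, 0.064, -0.008]
ft_force: [-0.7, 0.0, -1.7]
grip_width: 0.181
```

```bash
python3 - <<'E'
from h import *
plan((.4596,-.3304,.037,.048,1))
E
```

```text
now grasp [ 0.4567 -0.3388  0.2423] yaw 0.04 t 25.6 F [-0.74  0.   -1.73] w 15.7
-> (0.4596, -0.3304, 0.037, 0.048) tx 0.0025 ty -0.0081 tz 0.2053 spin -0.43 rows>=4.9
```

>>> step_arm --increments '[{"claw": 0.05,"tx": 0.003,"ty": -0.006,"tz": 0.035,"spin": 0},{"claw": 0.05,"tx": 0.003,"ty": -0.006,"tz": 0.075,"spin": 0},{"claw": 0.05,"tx": 0.003,"ty": -0.006,"tz": 0.115,"spin": 0},{"claw": 0.05,"tx": 0.003,"ty": -0.006,"tz": 0.15,"spin": 0},{"claw": 0.05,"tx": 0.003,"ty": -0.006,"tz": 0.18,"spin": 0},{"claw": 0.05,"tx": 0.003,"ty": -0.006,"tz": 0.195,"spin": 0},{"claw": 0.05,"tx": 0.003,"ty": -0.006,"tz": 0.203,"spin": 0},{"claw": 0.05,"tx": 0.003,"ty": -0.006,"tz": 0.203,"spin": 0}]'

```text
time: 26.25
position: [0.4617, -0.3241, 0.2026]
tool_rot: [-3.136, -0.079, 0.008]
ft_force: [-1.6, 0.4, -1.2]
grip_width: 0.18
```

```bash
python3 - <<'E'
from h import *
plan((.4596,-.3304,.037,.048,1))
E
```

```text
now grasp [ 0.4608 -0.3234  0.0391] yaw 0.05 t 26.2 F [-1.58  0.38 -1.2 ] w 15.6
-> (0.4596, -0.3304, 0.037, 0.048) tx -0.0024 ty 0.0062 tz 0.0021 spin 0.14 rows>=0.2
```

>>> step_arm --increments '[{"claw": 0.05,"tx": 0,"ty": 0.004,"tz": 0,"spin": 0},{"claw": 0.05,"tx": 0,"ty": 0.004,"tz": 0.002,"spin": 0},{"claw": 0.05,"tx": 0,"ty": 0.004,"tz": 0.002,"spin": 0},{"claw": 0.38,"tx": 0,"ty": 0.004,"tz": 0.002,"spin": 0},{"claw": 0.38,"tx": 0,"ty": 0.004,"tz": 0.002,"spin": 0},{"claw": 0.38,"tx": 0,"ty": 0.004,"tz": 0.002,"spin": 0},{"claw": 0.38,"tx": 0,"ty": 0.004,"tz": 0.002,"spin": 0}]'

```text
time: 26.83
position: [0.4634, -0.3295, 0.2049]
tool_rot: [3.14, 0.079, 0.001]
ft_force: [0.7, 0.1, 0.4]
grip_width: 0.355
```

>>> step_arm --increments '[{"claw": 0.38,"tx": 0,"ty": 0,"tz": -0.03,"spin": 0},{"claw": 0.38,"tx": 0,"ty": 0,"tz": -0.07,"spin": 0},{"claw": 0.38,"tx": 0,"ty": 0,"tz": -0.11,"spin": 0},{"claw": 0.38,"tx": 0,"ty": 0,"tz": -0.15,"spin": 0},{"claw": 0.38,"tx": 0,"ty": 0,"tz": -0.19,"spin": 0},{"claw": 0.38,"tx": 0,"ty": 0,"tz": -0.22,"spin": 0}]'

```text
time: 27.33
position: [0.4633, -0.3292, 0.4286]
tool_rot: [3.138, 0.079, 0.005]
ft_force: [0.8, -0.8, 0.5]
grip_width: 0.383
```

```bash
python3 - <<'E'
from h import *
plan((.46,-.05,.26,.08,1),(.545,.12,.26,.1,1))
E
```

```text
now grasp [ 0.4639 -0.3297  0.2651] yaw 0.05 t 27.3 F [ 0.79 -0.78  0.51] w 33.3
-> (0.46, -0.05, 0.26, 0.08) tx 0.0107 ty -0.2790 tz 0.0051 spin -1.71 rows>=6.7
-> (0.545, 0.12, 0.26, 0.1) tx 0.0983 ty -0.1627 tz -0.0000 spin -1.15 rows>=4.6
```

>>> step_arm --increments '[{"claw": 0.4,"tx": 0.01,"ty": -0.28,"tz": 0,"spin": -2},{"claw": 0.4,"tx": 0.01,"ty": -0.28,"tz": 0,"spin": -2},{"claw": 0.4,"tx": 0.01,"ty": -0.28,"tz": 0,"spin": -2},{"claw": 0.4,"tx": 0.01,"ty": -0.28,"tz": 0,"spin": -2},{"claw": 0.4,"tx": 0.01,"ty": -0.28,"tz": 0,"spin": -2},{"claw": 0.4,"tx": 0.01,"ty": -0.28,"tz": 0,"spin": -2},{"claw": 0.4,"tx": 0.01,"ty": -0.28,"tz": 0,"spin": -2}]'

```text
time: 27.92
position: [0.4586, -0.0451, 0.4247]
tool_rot: [3.138, 0.139, 0.002]
ft_force: [0.2, -0.2, 1.1]
grip_width: 0.401
```

>>> step_arm --increments '[{"claw": 0.4,"tx": 0.098,"ty": -0.19,"tz": 0,"spin": -1},{"claw": 0.4,"tx": 0.098,"ty": -0.19,"tz": 0,"spin": -1},{"claw": 0.4,"tx": 0.098,"ty": -0.19,"tz": 0,"spin": -1},{"claw": 0.4,"tx": 0.098,"ty": -0.19,"tz": 0,"spin": -1},{"claw": 0.4,"tx": 0.098,"ty": -0.19,"tz": 0,"spin": -1},{"claw": 0.4,"tx": 0.098,"ty": -0.19,"tz": 0,"spin": -1},{"claw": 0.4,"tx": 0.098,"ty": -0.19,"tz": 0,"spin": -1}]'

```text
time: 28.5
position: [0.5405, 0.152, 0.424]
tool_rot: [-3.135, -0.171, 0.001]
ft_force: [-0.7, -0.8, -0.9]
grip_width: 0.403
```

```bash
python3 - <<'E'
from h import *
plan();im,P=snapj("wrist","w4")
E
```

```text
now grasp [0.5404 0.1523 0.2605] yaw 0.109 t 28.5 F [-0.67 -0.78 -0.91] w 35.1
```

View pics/w4.png

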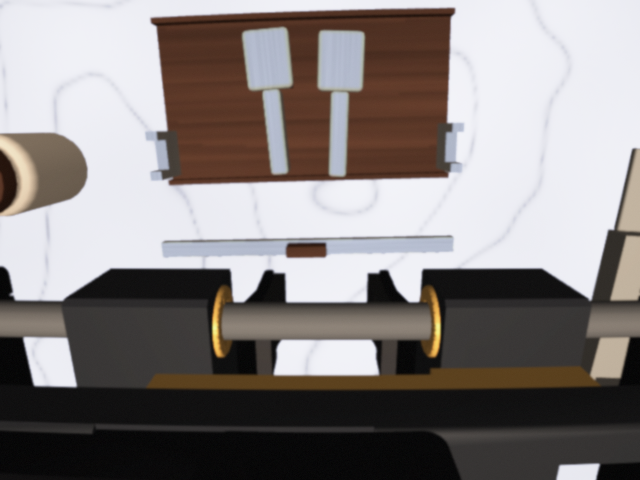

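Two brushes remain: brush 1 from (279,173) to (266,29) and brush 2 from (338,175) to (341,31).

```bash
python3 - <<'E'
from h import *
P=json.load(open('pics/w4.json'))
h=px2w(P,[(279,173),(338,175)],.034);e=px2w(P,[(266,29),(341,31)],.034)
for a,c in zip(h,e):
    u=(c-a)/np.linalg.norm(c-a); m=(a+c)/2-.003*u; w=np.arctan2(u[1],u[0])
    plan((*m[:2].round(4),.1,w,1))
E
```

```text
now grasp [0.5404 0.1494 0.2604] yaw 0.105 t 28.6 F [ 0.32  0.42 -0.22] w 34.9
-> (np.float64(0.6214), np.float64(0.2092), 0.1, np.float64(0.174)) tx 0.0867 ty -0.0510 tz 0.1604 spin -3.93 rows>=4.5
now grasp [0.5404 0.1494 0.2604] yaw 0.105 t 28.6 F [ 0.32  0.42 -0.22] w 34.9
-> (np.float64(0.6259), np.float64(0.1509), 0.1, np.float64(0.095)) tx 0.0851 ty 0.0074 tz 0.1604 spin 0.60 rows>=4.4
```

>>> step_arm --increments '[{"claw": 0.4,"tx": 0.085,"ty": 0.007,"tz": 0.16,"spin": 0.6},{"claw": 0.4,"tx": 0.085,"ty": 0.007,"tz": 0.16,"spin": 0.6},{"claw": 0.4,"tx": 0.085,"ty": 0.007,"tz": 0.16,"spin": 0.6},{"claw": 0.4,"tx": 0.085,"ty": 0.007,"tz": 0.16,"spin": 0.6},{"claw": 0.4,"tx": 0.085,"ty": 0.007,"tz": 0.16,"spin": 0.6},{"claw": 0.4,"tx": 0.085,"ty": 0.007,"tz": 0.16,"spin": 0.6},{"claw": 0.4,"tx": 0.085,"ty": 0.007,"tz": 0.16,"spin": 0.6}]'

```text
time: 29.13
position: [0.6258, 0.1479, 0.2637]
tool_rot: [3.137, 0.14, -0.003]
ft_force: [0.3, -0.6, 0.2]
grip_width: 0.402
```

```bash
python3 - <<'E'
from h import *
plan((.6259,.151,.031,.095,1))
E
```

```text
now grasp [0.6255 0.1477 0.1002] yaw 0.089 t 29.1 F [ 0.35 -0.6   0.2 ] w 35.0
-> (0.6259, 0.151, 0.031, 0.095) tx 0.0004 ty -0.0030 tz 0.0692 spin -0.33 rows>=1.7
```

>>> step_arm --increments '[{"claw": 0.4,"tx": 0,"ty": -0.003,"tz": 0.025,"spin": 0},{"claw": 0.4,"tx": 0,"ty": -0.003,"tz": 0.05,"spin": 0},{"claw": 0.4,"tx": 0,"ty": -0.003,"tz": 0.065,"spin": 0},{"claw": 0.4,"tx": 0,"ty": -0.003,"tz": 0.069,"spin": 0},{"claw": 0.4,"tx": 0,"ty": -0.003,"tz": 0.069,"spin": 0}]'

```text
time: 29.55
position: [0.6254, 0.1525, 0.1956]
tool_rot: [3.137, 0.144, -0.001]
ft_force: [-0.2, 0.2, -0.5]
grip_width: 0.403
```

>>> step_arm --increments '[{"claw": 0.05,"tx": 0,"ty": 0,"tz": 0,"spin": 0},{"claw": 0.05,"tx": 0,"ty": 0,"tz": 0,"spin": 0},{"claw": 0.05,"tx": 0,"ty": 0,"tz": 0,"spin": 0},{"claw": 0.05,"tx": 0,"ty": 0,"tz": 0,"spin": 0},{"claw": 0.05,"tx": 0,"ty": 0,"tz": 0,"spin": 0},{"claw": 0.05,"tx": 0,"ty": 0,"tz": 0,"spin": 0}]'

```text
time: 30.05
position: [0.6263, 0.153, 0.1965]
tool_rot: [3.138, 0.144, 0.003]
ft_force: [-0.5, -2.0, 5.8]
grip_width: 0.182
```

>>> step_arm --increments '[{"claw": 0.05,"tx": 0,"ty": 0,"tz": -0.02,"spin": 0},{"claw": 0.05,"tx": 0,"ty": 0,"tz": -0.05,"spin": 0},{"claw": 0.05,"tx": 0,"ty": 0,"tz": -0.09,"spin": 0},{"claw": 0.05,"tx": 0,"ty": 0,"tz": -0.13,"spin": 0},{"claw": 0.05,"tx": 0,"ty": 0,"tz": -0.17,"spin": 0},{"claw": 0.05,"tx": 0,"ty": 0,"tz": -0.21,"spin": 0},{"claw": 0.05,"tx": 0,"ty": 0,"tz": -0.21,"spin": 0}]'

```text
time: 30.63
position: [0.6269, 0.1547, 0.4146]
tool_rot: [-3.135, -0.145, -0.022]
ft_force: [1.9, 1.3, 0.3]
grip_width: 0.179
```

```bash
python3 - <<'E'
from h import *
plan((.47,-.02,.25,.07,1),(.4575,-.2635,.25,.048,1))
E
```

```text
now grasp [0.6291 0.1552 0.2512] yaw 0.092 t 30.6 F [1.91 1.3  0.27] w 15.6
-> (0.47, -0.02, 0.25, 0.07) tx -0.1723 ty 0.1595 tz 0.0011 spin 1.27 rows>=5.6
-> (0.4575, -0.2635, 0.25, 0.048) tx -0.0295 ty 0.2420 tz -0.0000 spin 1.26 rows>=5.8
```

>>> step_arm --increments '[{"claw": 0.05,"tx": -0.03,"ty": 0.02,"tz": 0,"spin": 0},{"claw": 0.05,"tx": -0.06,"ty": 0.045,"tz": 0,"spin": 1},{"claw": 0.05,"tx": -0.09,"ty": 0.073,"tz": 0,"spin": 1},{"claw": 0.05,"tx": -0.115,"ty": 0.1,"tz": 0,"spin": 1},{"claw": 0.05,"tx": -0.14,"ty": 0.13,"tz": 0,"spin": 1},{"claw": 0.05,"tx": -0.165,"ty": 0.155,"tz": 0,"spin": 1},{"claw": 0.05,"tx": -0.174,"ty": 0.16,"tz": 0,"spin": 1}]'

```text
time: 31.22
position: [0.4643, -0.0271, 0.4044]
tool_rot: [3.137, 0.105, -0.004]
ft_force: [0.8, -1.1, -1.1]
grip_width: 0.182
```

>>> step_arm --increments '[{"claw": 0.05,"tx": -0.004,"ty": 0.035,"tz": 0,"spin": 0},{"claw": 0.05,"tx": -0.009,"ty": 0.075,"tz": 0,"spin": 1},{"claw": 0.05,"tx": -0.014,"ty": 0.115,"tz": 0,"spin": 1},{"claw": 0.05,"tx": -0.019,"ty": 0.155,"tz": 0,"spin": 1},{"claw": 0.05,"tx": -0.024,"ty": 0.195,"tz": 0,"spin": 1},{"claw": 0.05,"tx": -0.028,"ty": 0.225,"tz": 0,"spin": 1},{"claw": 0.05,"tx": -0.03,"ty": 0.236,"tz": 0,"spin": 1},{"claw": 0.05,"tx": -0.03,"ty": 0.236,"tz": 0,"spin": 1}]'

```text
time: 31.88
position: [0.4538, -0.263, 0.4042]
tool_rot: [-3.14, -0.081, 0.002]
ft_force: [-0.6, 0.6, -2.6]
grip_width: 0.182
```

```bash
python3 - <<'E'
from h import *
plan((.458,-.262,.034,.048,1))
E
```

```text
now grasp [ 0.4536 -0.2629  0.2407] yaw 0.052 t 31.9 F [-0.59  0.59 -2.56] w 15.9
-> (0.458, -0.262, 0.034, 0.048) tx 0.0042 ty -0.0007 tz 0.2067 spin 0.20 rows>=5.0
```

>>> step_arm --increments '[{"claw": 0.05,"tx": 0.004,"ty": 0,"tz": 0.035,"spin": 0},{"claw": 0.05,"tx": 0.004,"ty": 0,"tz": 0.075,"spin": 0},{"claw": 0.05,"tx": 0.004,"ty": 0,"tz": 0.115,"spin": 0},{"claw": 0.05,"tx": 0.004,"ty": 0,"tz": 0.15,"spin": 0},{"claw": 0.05,"tx": 0.004,"ty": 0,"tz": 0.18,"spin": 0},{"claw": 0.05,"tx": 0.004,"ty": 0,"tz": 0.197,"spin": 0},{"claw": 0.05,"tx": 0.004,"ty": 0,"tz": 0.206,"spin": 0},{"claw": 0.05,"tx": 0.004,"ty": 0,"tz": 0.206,"spin": 0}]'

```text
time: 32.55
position: [0.4589, -0.2573, 0.1977]
tool_rot: [-3.137, -0.094, 0.003]
ft_force: [1.1, 1.3, -1.6]
grip_width: 0.181
```

>>> step_arm --increments '[{"claw": 0.05,"tx": 0,"ty": 0,"tz": 0.001,"spin": 0},{"claw": 0.05,"tx": 0,"ty": 0,"tz": 0.001,"spin": 0},{"claw": 0.37,"tx": 0,"ty": 0,"tz": 0.001,"spin": 0},{"claw": 0.37,"tx": 0,"ty": 0,"tz": 0.001,"spin": 0},{"claw": 0.37,"tx": 0,"ty": 0,"tz": 0.001,"spin": 0},{"claw": 0.37,"tx": 0,"ty": 0,"tz": 0.001,"spin": 0}]'

```text
time: 33.05
position: [0.459, -0.2597, 0.199]
tool_rot: [3.139, 0.089, 0.002]
ft_force: [0.6, 0.5, 0.5]
grip_width: 0.348
```

>>> step_arm --increments '[{"claw": 0.37,"tx": 0,"ty": 0,"tz": -0.03,"spin": 0},{"claw": 0.37,"tx": 0,"ty": 0,"tz": -0.07,"spin": 0},{"claw": 0.37,"tx": 0,"ty": 0,"tz": -0.11,"spin": 0},{"claw": 0.37,"tx": 0,"ty": 0,"tz": -0.15,"spin": 0},{"claw": 0.37,"tx": 0,"ty": 0,"tz": -0.19,"spin": 0},{"claw": 0.37,"tx": 0,"ty": 0,"tz": -0.22,"spin": 0}]'

```text
time: 33.55
position: [0.4588, -0.2594, 0.4225]
tool_rot: [3.138, 0.089, 0.006]
ft_force: [0.9, -1.1, -0.3]
grip_width: 0.368
```

>>> step_arm --increments '[{"claw": 0.4,"tx": 0.01,"ty": -0.23,"tz": 0,"spin": -3},{"claw": 0.4,"tx": 0.01,"ty": -0.23,"tz": 0,"spin": -3},{"claw": 0.4,"tx": 0.01,"ty": -0.23,"tz": 0,"spin": -3},{"claw": 0.4,"tx": 0.01,"ty": -0.23,"tz": 0,"spin": -3},{"claw": 0.4,"tx": 0.01,"ty": -0.23,"tz": 0,"spin": -3},{"claw": 0.4,"tx": 0.01,"ty": -0.23,"tz": 0,"spin": -3},{"claw": 0.4,"tx": 0.01,"ty": -0.23,"tz": 0,"spin": -3}]'

```text
time: 34.13
position: [0.4553, -0.0231, 0.419]
tool_rot: [-3.136, -0.187, -0.002]
ft_force: [-0.8, -0.4, 0.6]
grip_width: 0.402
```

>>> step_arm --increments '[{"claw": 0.4,"tx": 0.1,"ty": -0.22,"tz": 0,"spin": -3},{"claw": 0.4,"tx": 0.1,"ty": -0.22,"tz": 0,"spin": -3},{"claw": 0.4,"tx": 0.1,"ty": -0.22,"tz": 0,"spin": -3},{"claw": 0.4,"tx": 0.1,"ty": -0.22,"tz": 0,"spin": -3},{"claw": 0.4,"tx": 0.1,"ty": -0.22,"tz": 0,"spin": -3},{"claw": 0.4,"tx": 0.1,"ty": -0.22,"tz": 0,"spin": -3},{"claw": 0.4,"tx": 0.1,"ty": -0.22,"tz": 0,"spin": -3}]'

```text
time: 34.72
position: [0.531, 0.2067, 0.4181]
tool_rot: [-3.124, -0.267, -0.0]
ft_force: [-0.9, 0.0, 0.0]
grip_width: 0.403
```

```bash
python3 - <<'E'
from h import *
plan();im,P=snapj("wrist","w5")
E
```

```text
now grasp [0.5309 0.2077 0.2546] yaw 0.17 t 34.7 F [-0.91  0.02  0.05] w 35.0
```

View pics/w5.png

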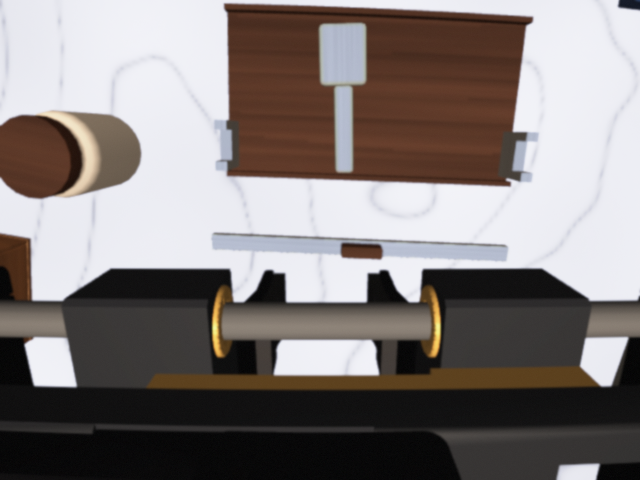

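One brush is left, running from (344,172) to (342,25).

```bash
python3 - <<'E'
from h import *
P=json.load(open('pics/w5.json'))
a,c=px2w(P,[(344,172),(342,25)],.034)
u=(c-a)/np.linalg.norm(c-a); m=(a+c)/2-.003*u; w=np.arctan2(u[1],u[0])
plan((*m[:2].round(4),.1,w,1))
E
```

```text
now grasp [0.5307 0.204  0.2543] yaw 0.168 t 34.8 F [ 0.2  -0.15  0.21] w 34.6
-> (np.float64(0.6203), np.float64(0.2101), 0.1, np.float64(0.194)) tx 0.0892 ty 0.0084 tz 0.1543 spin -1.49 rows>=4.3
```

>>> step_arm --increments '[{"claw": 0.4,"tx": 0.089,"ty": 0.007,"tz": 0.154,"spin": -1.3},{"claw": 0.4,"tx": 0.089,"ty": 0.007,"tz": 0.154,"spin": -1.3},{"claw": 0.4,"tx": 0.089,"ty": 0.007,"tz": 0.154,"spin": -1.3},{"claw": 0.4,"tx": 0.089,"ty": 0.007,"tz": 0.154,"spin": -1.3},{"claw": 0.4,"tx": 0.089,"ty": 0.007,"tz": 0.154,"spin": -1.3},{"claw": 0.4,"tx": 0.089,"ty": 0.007,"tz": 0.154,"spin": -1.3},{"claw": 0.4,"tx": 0.089,"ty": 0.007,"tz": 0.154,"spin": -1.3}]'

```text
time: 35.35
position: [0.6199, 0.2068, 0.2648]
tool_rot: [3.128, 0.288, -0.001]
ft_force: [-0.0, 0.0, 1.4]
grip_width: 0.401
```

```bash
python3 - <<'E'
from h import *
plan((.6203,.2100,.031,.19,1))
E
```

```text
now grasp [0.6198 0.2068 0.1013] yaw 0.183 t 35.4 F [-0.    0.02  1.39] w 34.9
-> (0.6203, 0.21, 0.031, 0.19) tx 0.0009 ty -0.0031 tz 0.0703 spin -0.38 rows>=1.7
```

>>> step_arm --increments '[{"claw": 0.4,"tx": 0,"ty": -0.003,"tz": 0.025,"spin": 0},{"claw": 0.4,"tx": 0,"ty": -0.003,"tz": 0.05,"spin": 0},{"claw": 0.4,"tx": 0,"ty": -0.003,"tz": 0.065,"spin": 0},{"claw": 0.4,"tx": 0,"ty": -0.003,"tz": 0.07,"spin": 0},{"claw": 0.4,"tx": 0,"ty": -0.003,"tz": 0.07,"spin": 0}]'

```text
time: 35.77
position: [0.6191, 0.2104, 0.1948]
tool_rot: [3.128, 0.289, -0.0]
ft_force: [-0.9, -0.3, 0.2]
grip_width: 0.399
```

>>> step_arm --increments '[{"claw": 0.05,"tx": 0,"ty": 0,"tz": 0,"spin": 0},{"claw": 0.05,"tx": 0,"ty": 0,"tz": 0,"spin": 0},{"claw": 0.05,"tx": 0,"ty": 0,"tz": 0,"spin": 0},{"claw": 0.05,"tx": 0,"ty": 0,"tz": 0,"spin": 0},{"claw": 0.05,"tx": 0,"ty": 0,"tz": 0,"spin": 0},{"claw": 0.05,"tx": 0,"ty": 0,"tz": 0,"spin": 0}]'

```text
time: 36.27
position: [0.6199, 0.2107, 0.1955]
tool_rot: [3.128, 0.289, 0.003]
ft_force: [0.1, -1.0, 6.3]
grip_width: 0.182
```

>>> step_arm --increments '[{"claw": 0.05,"tx": 0,"ty": 0,"tz": -0.02,"spin": 0},{"claw": 0.05,"tx": 0,"ty": 0,"tz": -0.05,"spin": 0},{"claw": 0.05,"tx": 0,"ty": 0,"tz": -0.09,"spin": 0},{"claw": 0.05,"tx": 0,"ty": 0,"tz": -0.13,"spin": 0},{"claw": 0.05,"tx": 0,"ty": 0,"tz": -0.17,"spin": 0},{"claw": 0.05,"tx": 0,"ty": 0,"tz": -0.21,"spin": 0},{"claw": 0.05,"tx": 0,"ty": 0,"tz": -0.21,"spin": 0}]'

```text
time: 36.85
position: [0.6205, 0.2123, 0.4136]
tool_rot: [-3.125, -0.289, -0.021]
ft_force: [1.8, 1.0, -0.4]
grip_width: 0.182
```

```bash
python3 - <<'E'
from h import *
plan((.47,.04,.25,.1,1),(.454,-.194,.25,.048,1))
E
```

```text
now grasp [0.6226 0.213  0.2501] yaw 0.185 t 36.9 F [ 1.76  0.97 -0.37] w 15.8
-> (0.47, 0.04, 0.25, 0.1) tx -0.1795 ty 0.1417 tz 0.0001 spin 4.85 rows>=5.5
-> (0.454, -0.194, 0.25, 0.048) tx -0.0393 ty 0.2312 tz -0.0000 spin 2.98 rows>=5.6
```

>>> step_arm --increments '[{"claw": 0.05,"tx": -0.03,"ty": 0.02,"tz": 0,"spin": 1},{"claw": 0.05,"tx": -0.06,"ty": 0.045,"tz": 0,"spin": 2},{"claw": 0.05,"tx": -0.09,"ty": 0.07,"tz": 0,"spin": 3},{"claw": 0.05,"tx": -0.12,"ty": 0.095,"tz": 0,"spin": 4},{"claw": 0.05,"tx": -0.15,"ty": 0.12,"tz": 0,"spin": 5},{"claw": 0.05,"tx": -0.17,"ty": 0.135,"tz": 0,"spin": 5},{"claw": 0.05,"tx": -0.18,"ty": 0.141,"tz": 0,"spin": 5}]'

```text
time: 37.43
position: [0.4661, 0.0357, 0.4035]
tool_rot: [3.136, 0.145, -0.003]
ft_force: [-0.3, 0.1, -1.5]
grip_width: 0.181
```

>>> step_arm --increments '[{"claw": 0.05,"tx": -0.005,"ty": 0.035,"tz": 0,"spin": 0},{"claw": 0.05,"tx": -0.012,"ty": 0.075,"tz": 0,"spin": 1},{"claw": 0.05,"tx": -0.019,"ty": 0.115,"tz": 0,"spin": 2},{"claw": 0.05,"tx": -0.026,"ty": 0.155,"tz": 0,"spin": 3},{"claw": 0.05,"tx": -0.033,"ty": 0.19,"tz": 0,"spin": 3},{"claw": 0.05,"tx": -0.037,"ty": 0.22,"tz": 0,"spin": 3},{"claw": 0.05,"tx": -0.038,"ty": 0.228,"tz": 0,"spin": 3},{"claw": 0.05,"tx": -0.038,"ty": 0.228,"tz": 0,"spin": 3}]'

```text
time: 38.1
position: [0.4518, -0.1945, 0.4034]
tool_rot: [-3.141, -0.062, 0.002]
ft_force: [1.1, -0.4, -1.1]
grip_width: 0.182
```

```bash
python3 - <<'E'
from h import *
plan((.455,-.195,.034,.048,1))
E
```

```text
now grasp [ 0.4516 -0.1944  0.2399] yaw 0.039 t 38.1 F [ 1.11 -0.36 -1.15] w 15.9
-> (0.455, -0.195, 0.034, 0.048) tx 0.0032 ty 0.0006 tz 0.2059 spin -0.49 rows>=4.9
```

>>> step_arm --increments '[{"claw": 0.05,"tx": 0.003,"ty": 0.005,"tz": 0.035,"spin": 0},{"claw": 0.05,"tx": 0.003,"ty": 0.005,"tz": 0.075,"spin": 0},{"claw": 0.05,"tx": 0.003,"ty": 0.005,"tz": 0.115,"spin": 0},{"claw": 0.05,"tx": 0.003,"ty": 0.005,"tz": 0.15,"spin": 0},{"claw": 0.05,"tx": 0.003,"ty": 0.005,"tz": 0.18,"spin": 0},{"claw": 0.05,"tx": 0.003,"ty": 0.005,"tz": 0.197,"spin": 0},{"claw": 0.05,"tx": 0.003,"ty": 0.005,"tz": 0.206,"spin": 0},{"claw": 0.05,"tx": 0.003,"ty": 0.005,"tz": 0.206,"spin": 0}]'

```text
time: 38.77
position: [0.4554, -0.1945, 0.1965]
tool_rot: [-3.138, -0.074, 0.004]
ft_force: [-1.3, -0.7, -0.9]
grip_width: 0.179
```

>>> step_arm --increments '[{"claw": 0.05,"tx": 0,"ty": 0,"tz": 0.001,"spin": 0},{"claw": 0.05,"tx": 0,"ty": 0,"tz": 0.001,"spin": 0},{"claw": 0.36,"tx": 0,"ty": 0,"tz": 0.001,"spin": 0},{"claw": 0.36,"tx": 0,"ty": 0,"tz": 0.001,"spin": 0},{"claw": 0.36,"tx": 0,"ty": 0,"tz": 0.001,"spin": 0},{"claw": 0.36,"tx": 0,"ty": 0,"tz": 0.001,"spin": 0}]'

```text
time: 39.27
position: [0.4561, -0.1967, 0.198]
tool_rot: [3.14, 0.07, 0.002]
ft_force: [-0.5, 0.3, 0.4]
grip_width: 0.339
```

>>> step_arm --increments '[{"claw": 0.36,"tx": 0,"ty": 0,"tz": -0.03,"spin": 0},{"claw": 0.36,"tx": 0,"ty": 0,"tz": -0.07,"spin": 0},{"claw": 0.36,"tx": 0,"ty": 0,"tz": -0.11,"spin": 0},{"claw": 0.36,"tx": 0,"ty": 0,"tz": -0.15,"spin": 0},{"claw": 0.36,"tx": 0,"ty": 0,"tz": -0.19,"spin": 0},{"claw": 0.36,"tx": 0,"ty": 0,"tz": -0.22,"spin": 0}]'

```text
time: 39.77
position: [0.456, -0.1962, 0.4214]
tool_rot: [3.138, 0.07, 0.006]
ft_force: [1.6, -1.1, -0.4]
grip_width: 0.362
```

>>> step_arm --increments '[{"claw": 0.4,"tx": 0.01,"ty": -0.2,"tz": 0,"spin": -50},{"claw": 0.4,"tx": 0.01,"ty": -0.2,"tz": 0,"spin": -50},{"claw": 0.4,"tx": 0.01,"ty": -0.2,"tz": 0,"spin": -50},{"claw": 0.4,"tx": 0.01,"ty": -0.2,"tz": 0,"spin": -50},{"claw": 0.4,"tx": 0.01,"ty": -0.2,"tz": 0,"spin": -50},{"claw": 0.4,"tx": 0.01,"ty": -0.2,"tz": 0,"spin": -50},{"claw": 0.4,"tx": 0.01,"ty": -0.2,"tz": 0,"spin": -50},{"claw": 0.4,"tx": 0.01,"ty": -0.2,"tz": 0,"spin": -50}]'

```text
time: 40.43
position: [0.4567, 0.0047, 0.4176]
tool_rot: [2.812, 1.398, 0.0]
ft_force: [0.5, -0.3, -0.3]
grip_width: 0.402
```

```bash
python3 - <<'E'
from h import *
plan((.49,.07,.25,np.pi/2+.13,1))
im,P=snapj("top","t2");cv2.imwrite('pics/t2b.png',cv2.resize(im,(800,600),interpolation=cv2.INTER_CUBIC))
E
```

```text
now grasp [0.4568 0.0046 0.2541] yaw 0.922 t 40.4 F [ 0.53 -0.27 -0.31] w 35.0
-> (0.49, 0.07, 0.25, 1.701) tx 0.0722 ty -0.0129 tz 0.0041 spin -44.60 rows>=6.2
```

View pics/t2b.png

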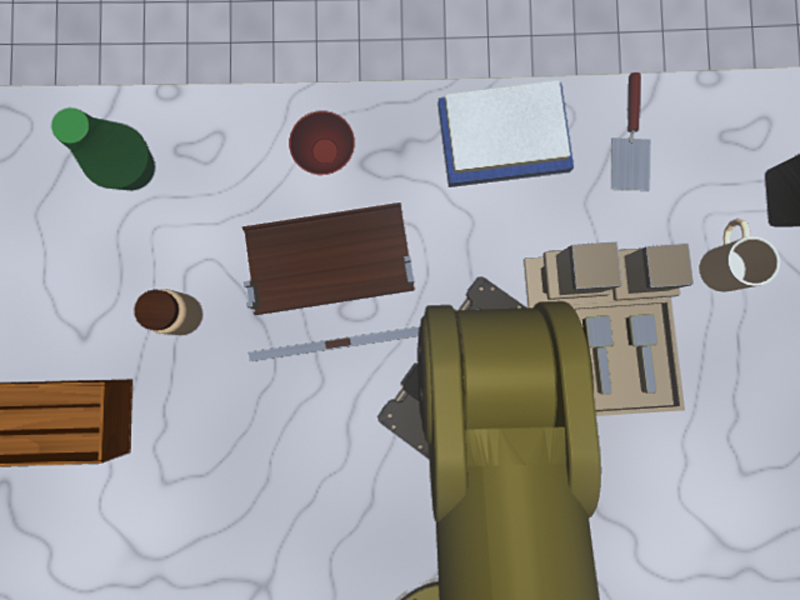

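The two visible brushes lie in the tray at (600,355) and (645,355), and the third is behind the arm. Both tins stand on their tiers. The bar is on the marble with its grip at (338,343).

```bash
python3 - <<'E'
from h import *
P=json.load(open('pics/t2.json'));X=px2w(P,np.array([(338,343)])*.8,.028);print(X)
plan((.491,.17,.2,1.698,1))
E
```

```text
[[0.48944423 0.16637327 0.028     ]]
now grasp [0.4568 0.004  0.2539] yaw 0.915 t 40.5 F [ 0.36 -0.17 -0.38] w 34.9
-> (0.491, 0.17, 0.2, 1.698) tx 0.1524 ty -0.0740 tz 0.0539 spin -44.84 rows>=6.3
```

>>> step_arm --increments '[{"claw": 0.4,"tx": 0.152,"ty": -0.074,"tz": 0.054,"spin": -45},{"claw": 0.4,"tx": 0.152,"ty": -0.074,"tz": 0.054,"spin": -45},{"claw": 0.4,"tx": 0.152,"ty": -0.074,"tz": 0.054,"spin": -45},{"claw": 0.4,"tx": 0.152,"ty": -0.074,"tz": 0.054,"spin": -45},{"claw": 0.4,"tx": 0.152,"ty": -0.074,"tz": 0.054,"spin": -45},{"claw": 0.4,"tx": 0.152,"ty": -0.074,"tz": 0.054,"spin": -45},{"claw": 0.4,"tx": 0.152,"ty": -0.074,"tz": 0.054,"spin": -45},{"claw": 0.4,"tx": 0.152,"ty": -0.074,"tz": 0.054,"spin": -45}]'

```text
time: 41.15
position: [0.4907, 0.1692, 0.3629]
tool_rot: [-2.073, -2.36, 0.0]
ft_force: [0.3, -1.3, 0.9]
grip_width: 0.398
```

```bash
python3 - <<'E'
from h import *
plan((.491,.17,.036,1.698,1))
E
```

```text
now grasp [0.4906 0.1693 0.1994] yaw 1.7 t 41.1 F [ 0.29 -1.32  0.94] w 34.6
-> (0.491, 0.17, 0.036, 1.698) tx 0.0007 ty 0.0004 tz 0.1634 spin 0.11 rows>=3.9
```

>>> step_arm --increments '[{"claw": 0.4,"tx": 0.001,"ty": 0,"tz": 0.035,"spin": 0},{"claw": 0.4,"tx": 0.001,"ty": 0,"tz": 0.075,"spin": 0},{"claw": 0.4,"tx": 0.001,"ty": 0,"tz": 0.115,"spin": 0},{"claw": 0.4,"tx": 0.001,"ty": 0,"tz": 0.145,"spin": 0},{"claw": 0.4,"tx": 0.001,"ty": 0,"tz": 0.16,"spin": 0},{"claw": 0.4,"tx": 0.001,"ty": 0,"tz": 0.163,"spin": 0},{"claw": 0.4,"tx": 0.001,"ty": 0,"tz": 0.163,"spin": 0}]'

```text
time: 41.73
position: [0.4903, 0.1698, 0.1995]
tool_rot: [-2.073, -2.358, 0.002]
ft_force: [0.3, 0.6, -0.2]
grip_width: 0.397
```

>>> step_arm --increments '[{"claw": 0.05,"tx": 0,"ty": 0,"tz": 0,"spin": 0},{"claw": 0.05,"tx": 0,"ty": 0,"tz": 0,"spin": 0},{"claw": 0.05,"tx": 0,"ty": 0,"tz": 0,"spin": 0},{"claw": 0.05,"tx": 0,"ty": 0,"tz": 0,"spin": 0},{"claw": 0.05,"tx": 0,"ty": 0,"tz": 0,"spin": 0},{"claw": 0.05,"tx": 0,"ty": 0,"tz": 0,"spin": 0},{"claw": 0.05,"tx": 0,"ty": 0,"tz": 0,"spin": 0}]'

```text
time: 42.32
position: [0.4909, 0.1706, 0.2011]
tool_rot: [2.069, 2.362, 0.001]
ft_force: [-0.5, -0.7, 6.3]
grip_width: 0.13
```

>>> step_arm --increments '[{"claw": 0.05,"tx": 0,"ty": 0,"tz": -0.02,"spin": 0},{"claw": 0.05,"tx": 0,"ty": 0,"tz": -0.05,"spin": 0},{"claw": 0.05,"tx": 0,"ty": 0,"tz": -0.09,"spin": 0},{"claw": 0.05,"tx": 0,"ty": 0,"tz": -0.12,"spin": 0},{"claw": 0.05,"tx": 0,"ty": 0,"tz": -0.12,"spin": 0},{"claw": 0.05,"tx": 0,"ty": 0,"tz": -0.12,"spin": 0}]'

```text
time: 42.82
position: [0.4907, 0.1707, 0.3216]
tool_rot: [2.068, 2.361, 0.003]
ft_force: [-0.2, -0.2, -1.6]
grip_width: 0.134
```

```bash
python3 - <<'E'
from h import *
plan((.5856,.1822,.15,1.698,1),(.5856,.1822,.0719,1.698,1))
E
```

```text
now grasp [0.4912 0.1707 0.1581] yaw 1.703 t 42.8 F [-0.15 -0.18 -1.61] w 11.6
-> (0.5856, 0.1822, 0.15, 1.698) tx -0.0011 ty 0.0956 tz 0.0081 spin 0.27 rows>=2.3
-> (0.5856, 0.1822, 0.0719, 1.698) tx 0.0000 ty 0.0000 tz 0.0781 spin 0.00 rows>=1.9
```

>>> step_arm --increments '[{"claw": 0.05,"tx": 0,"ty": 0.025,"tz": 0,"spin": 0.2},{"claw": 0.05,"tx": 0,"ty": 0.05,"tz": 0,"spin": 0.2},{"claw": 0.05,"tx": -0.001,"ty": 0.075,"tz": 0,"spin": 0.2},{"claw": 0.05,"tx": -0.001,"ty": 0.0955,"tz": 0,"spin": 0.2},{"claw": 0.05,"tx": -0.001,"ty": 0.0955,"tz": 0,"spin": 0.2},{"claw": 0.05,"tx": -0.001,"ty": 0.0955,"tz": 0.02,"spin": 0.2},{"claw": 0.05,"tx": -0.001,"ty": 0.0955,"tz": 0.04,"spin": 0.2},{"claw": 0.05,"tx": -0.001,"ty": 0.0955,"tz": 0.04,"spin": 0.2}]'

```text
time: 43.48
position: [0.5825, 0.181, 0.2741]
tool_rot: [-2.069, -2.356, 0.014]
ft_force: [-1.3, -0.1, -3.0]
grip_width: 0.13
```

```bash
python3 - <<'E'
from h import *
plan((.5856,.1822,.0756,1.698,1))
im,P=snapj("wrist","w6")
E
```

```text
now grasp [0.5808 0.1806 0.1106] yaw 1.7 t 43.5 F [-1.29 -0.13 -2.96] w 11.3
-> (0.5856, 0.1822, 0.0756, 1.698) tx 0.0008 ty 0.0032 tz 0.0350 spin 0.13 rows>=0.8
```

View pics/w6.png

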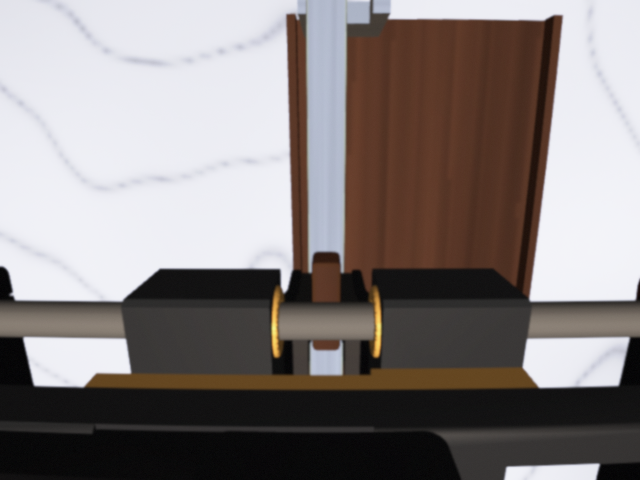

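The wrist view shows the left bracket's prongs at about (303,10) and (380,10). The bar, still about 40 mm above, lies over the left part of the notch because of parallax. I check this numerically after settling.

>>> step_arm --increments '[{"claw": 0.05,"tx": 0,"ty": 0,"tz": 0.005,"spin": 0},{"claw": 0.05,"tx": 0,"ty": 0,"tz": 0.005,"spin": 0},{"claw": 0.05,"tx": 0,"ty": 0,"tz": 0.005,"spin": 0},{"claw": 0.05,"tx": 0,"ty": 0,"tz": 0.005,"spin": 0}]'

```text
time: 43.87
position: [0.5853, 0.1822, 0.2761]
tool_rot: [2.073, 2.359, 0.002]
ft_force: [0.6, 0.2, -1.0]
grip_width: 0.131
```

```bash
python3 - <<'E'
from h import *
P=json.load(open('pics/w6.json'))
th=.13
c=np.array([.5856-.125*np.sin(th),.1822+.125*np.cos(th)]);u=np.array([np.cos(th),np.sin(th)])
for k in(-.013,0,.013): print(k,w2px(P,[(*(c+k*u),.056)]).round())
plan((.5856,.1822,.0756,1.698,1))
E
```

```text
-0.013 [[313.  -0.]]
0 [[342.  -0.]]
0.013 [[371.  -0.]]
now grasp [0.5856 0.1822 0.1126] yaw 1.699 t 43.9 F [ 0.64  0.2  -1.03] w 11.4
-> (0.5856, 0.1822, 0.0756, 1.698) tx -0.0000 ty 0.0003 tz 0.0370 spin 0.08 rows>=0.9
```

>>> step_arm --increments '[{"claw": 0.05,"tx": 0,"ty": 0,"tz": 0.01,"spin": 0},{"claw": 0.05,"tx": 0,"ty": 0,"tz": 0.02,"spin": 0},{"claw": 0.05,"tx": 0,"ty": 0,"tz": 0.028,"spin": 0},{"claw": 0.05,"tx": 0,"ty": 0,"tz": 0.034,"spin": 0},{"claw": 0.05,"tx": 0,"ty": 0,"tz": 0.037,"spin": 0},{"claw": 0.05,"tx": 0,"ty": 0,"tz": 0.037,"spin": 0},{"claw": 0.05,"tx": 0,"ty": 0,"tz": 0.037,"spin": 0}]'

```text
time: 44.45
position: [0.5849, 0.182, 0.239]
tool_rot: [2.074, 2.36, -0.003]
ft_force: [-4.2, -2.4, 8.7]
grip_width: 0.137
```

```bash
python3 - <<'E'
from h import *
plan()
E
```

```text
now grasp [0.5848 0.1818 0.0755] yaw 1.699 t 44.5 F [-4.18 -2.4   8.75] w 11.9
```

Contact at exactly the expected seat height. I release, rise, and move aside for a final look.

>>> step_arm --increments '[{"claw": 0.4,"tx": 0,"ty": 0,"tz": -0.001,"spin": 0},{"claw": 0.4,"tx": 0,"ty": 0,"tz": -0.001,"spin": 0},{"claw": 0.4,"tx": 0,"ty": 0,"tz": -0.001,"spin": 0},{"claw": 0.4,"tx": 0,"ty": 0,"tz": -0.001,"spin": 0},{"claw": 0.4,"tx": 0,"ty": 0,"tz": -0.04,"spin": 0},{"claw": 0.4,"tx": 0,"ty": 0,"tz": -0.08,"spin": 0},{"claw": 0.4,"tx": 0,"ty": 0,"tz": -0.12,"spin": 0},{"claw": 0.4,"tx": 0,"ty": 0,"tz": -0.16,"spin": 0}]'

```text
time: 45.12
position: [0.5849, 0.1821, 0.3996]
tool_rot: [-2.073, -2.36, 0.001]
ft_force: [1.3, -0.4, -0.1]
grip_width: 0.394
```

>>> step_arm --increments '[{"claw": 0.4,"tx": -0.17,"ty": -0.14,"tz": -0.05,"spin": 0},{"claw": 0.4,"tx": -0.17,"ty": -0.14,"tz": -0.05,"spin": 0},{"claw": 0.4,"tx": -0.17,"ty": -0.14,"tz": -0.05,"spin": 0},{"claw": 0.4,"tx": -0.17,"ty": -0.14,"tz": -0.05,"spin": 0},{"claw": 0.4,"tx": -0.17,"ty": -0.14,"tz": -0.05,"spin": 0},{"claw": 0.4,"tx": -0.17,"ty": -0.14,"tz": -0.05,"spin": 0},{"claw": 0.4,"tx": -0.17,"ty": -0.14,"tz": -0.05,"spin": 0}]'

```text
time: 45.7
position: [0.4667, -0.0089, 0.4493]
tool_rot: [2.081, 2.348, -0.003]
ft_force: [0.8, 0.0, -0.6]
grip_width: 0.401
```

```bash
python3 - <<'E'
from h import *
plan()
a,P=snapj("top","t3");b,P2=snapj("scene","s3")
A=a[150:350,180:570];cv2.imwrite('pics/f1.png',cv2.resize(A,(780,400),interpolation=cv2.INTER_CUBIC))
cv2.imwrite('pics/f2.png',cv2.resize(b[140:440,140:470],(660,600),interpolation=cv2.INTER_CUBIC))
E
```

```text
now grasp [ 0.4669 -0.0095  0.2858] yaw 1.691 t 45.7 F [ 0.75  0.   -0.65] w 34.9
```

View pics/f1.png

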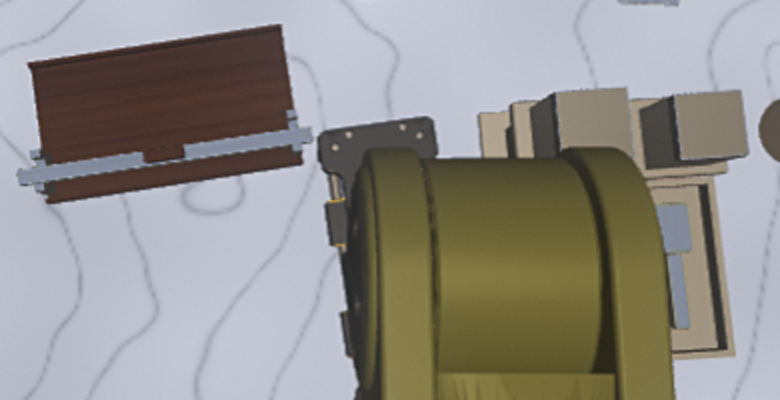

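View pics/f2.png

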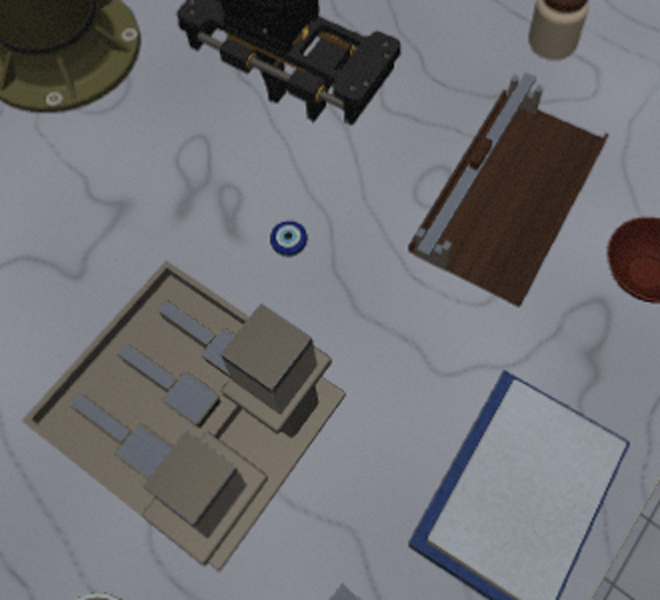

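The scene view shows three brushes in the tray, both tins upright on their tiers, the bar in both brackets and the charm untouched. I make a quick numeric check of the tins before handing in.

```bash
python3 - <<'E'
from h import *
P=json.load(open('pics/s3.json'))
f=lambda p,z:px2w(P,np.array(p)/2+[140,140],z)[:,:2].mean(0)
a=f([(262,305),(313,347),(273,388),(222,352)],.2);b=f([(188,434),(240,467),(196,523),(146,483)],.14)
print(a-[.584,-.197],b-[.59,-.3215])
ok=np.linalg.norm(a-[.584,-.197])<.02 and np.linalg.norm(b-[.59,-.3215])<.02
if ok: print(workorder.close_job())
E
```

```text
[ 0.00329563 -0.00298234] [0.00378264 0.00051283]
the job is handed in; nothing more can be done
None
```

The job is done and handed in at about 46 s of robot time; no verdict was reported.

- **Tins:** I lifted both. One read about −4.6 N (full) and went on the top tier; the other read about −2.0 N (empty) and went on the middle tier. In the last pictures each stands upright within about 5 mm of its tier's centre.
- **Bar:** I lifted it out and laid it on the marble before moving the brushes. When I set it back, it touched at the expected seat height. In the top view it lies in both brackets, with its ends where they were at the start.
- **Brushes:** Three were present, and all three lie in the bottom tray. One had shifted about 12 mm along the rack before I picked it up, and I re-measured it first.
- **Charm and jar:** I never touched either, and both look unmoved in the last scene view.

No check failed or disagreed. The arm hid part of the tray in the last top view, so the scene camera confirmed that all three brushes are in it.

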